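# Reload the slide-bonding press

## Task

Reload the bonding press with the fresh mounts that lie on the bench to its right: pull its sprung arm up and back until the sear catches and holds it, take any finished mounts left on the bed and lay them flat on the floor of the aluminium tray, then set every fresh mount flat on the bed, each centred and square under a plunger of its own. With all of them in place, press the trigger pad so that the arm snaps down and clamps them, and leave the dropper bottle, the two vials and the tweezers standing or lying as they are.

Things in the scene. Friction and masses are not known exactly. Their poses are not given: they have to be found in the camera images.
- press: Bonding press, fixed: green base 305 x 210 mm, 20 mm thick, its top is the bed. Four stations, black 50 x 31 mm marks flush with it, long side along x, at x = 0, y = -63, -21, 21, 63 mm. Cheek plates 78 mm high (x = 115 to 232, y within 33 mm) carry the sprung arm. Origin mid-row, on the bench; x runs from bed (edge -58) to axle to trigger, roughly to the robot's left; y to the robot; z up.
- press_arm (a joint): Arm angle, rad: 0 = down, level, pointing along press -x; grows as the handle goes up and back over the axle (along press y, at press x = 135, z = 65 mm). The sear catches at 1.77 (hard stop at 1.85); let go, it rests at about 1.75. Spring pulls down: 1.0 N m at 0, 1.7 at 1.8 (8 N at the handle); released it snaps down within a second.
- handle_near (a point): Point to pinch from above on the black round T-handle at the arm's free end, 50 mm from the bar's middle towards the robot (press +y). Bar 16 mm thick, 160 mm long along press y, its axis 205 mm from the axle, 65 mm above the bench with the arm down (267 when cocked), clear of the base plate; it may turn between the pads. The arm is 16 mm wide.
- plunger0: Plunger 0 on the arm's crossbar, over the station at press x = 0, y = -63 mm: sprung steel pin with a rubber pad 18 mm across. Arm down, the pad hangs 8 mm above the bare bed and presses a mount there with about 1.8 N. Origin 37 mm above the pad's face.
- plunger1: Plunger 1 on the arm's crossbar, over the station at press x = 0, y = -21 mm: sprung steel pin with a rubber pad 18 mm across. Arm down, the pad hangs 8 mm above the bare bed and presses a mount there with about 1.8 N. Origin 37 mm above the pad's face.
- plunger2: Plunger 2 on the arm's crossbar, over the station at press x = 0, y = +21 mm: sprung steel pin with a rubber pad 18 mm across. Arm down, the pad hangs 8 mm above the bare bed and presses a mount there with about 1.8 N. Origin 37 mm above the pad's face.
- plunger3: Plunger 3 on the arm's crossbar, over the station at press x = 0, y = +63 mm: sprung steel pin with a rubber pad 18 mm across. Arm down, the pad hangs 8 mm above the bare bed and presses a mount there with about 1.8 N. Origin 37 mm above the pad's face.
- sear (a joint): Sear angle, rad: 0 = at rest (hooked over the catch pin when the arm is cocked), grows as the trigger pad is pressed down; the hook frees the arm at about 0.1 rad (5 to 6 mm of pad travel, roughly 4 to 10 N); stop at 0.30. A spring returns it.
- trigger (a point): Centre of the top of the trigger pad: black plate 34 x 40 mm at the tail of the sear behind the cheek plates, 64 mm above the bench, at press x = 275 mm; pressed straight down from above.
- fresh0: Fresh mount: flat rock tablet cemented on a glass slide, glass down; 46 mm long (its x axis), 27 mm wide (y), 14 mm high; 45 g; origin at the centre of its underside. Lies on the bench to the right of the press. May be absent.
- fresh1: Fresh mount: flat rock tablet cemented on a glass slide, glass down; 46 mm long (its x axis), 27 mm wide (y), 14 mm high; 45 g; origin at the centre of its underside. Lies on the bench to the right of the press. May be absent.
- fresh2: Fresh mount: flat rock tablet cemented on a glass slide, glass down; 46 mm long (its x axis), 27 mm wide (y), 14 mm high; 45 g; origin at the centre of its underside. Lies on the bench to the right of the press. May be absent.
- fresh3: Fresh mount: flat rock tablet cemented on a glass slide, glass down; 46 mm long (its x axis), 27 mm wide (y), 14 mm high; 45 g; origin at the centre of its underside. Lies on the bench to the right of the press. May be absent.
- cured0: Finished mount left on the bed at the station under plunger 0 from the last batch, looks the same as a fresh one; 46 mm long (its x axis), 27 mm wide (y), 14 mm high; 45 g; origin at the centre of its underside. May be absent (then the station is empty).
- cured1: Finished mount left on the bed at the station under plunger 1 from the last batch, looks the same as a fresh one; 46 mm long (its x axis), 27 mm wide (y), 14 mm high; 45 g; origin at the centre of its underside. May be absent (then the station is empty).
- cured2: Finished mount left on the bed at the station under plunger 2 from the last batch, looks the same as a fresh one; 46 mm long (its x axis), 27 mm wide (y), 14 mm high; 45 g; origin at the centre of its underside. May be absent (then the station is empty).
- cured3: Finished mount left on the bed at the station under plunger 3 from the last batch, looks the same as a fresh one; 46 mm long (its x axis), 27 mm wide (y), 14 mm high; 45 g; origin at the centre of its underside. May be absent (then the station is empty).
- done0: Finished mount that lies in the tray from the start; 46 mm long (its x axis), 27 mm wide (y), 14 mm high; 45 g; origin at the centre of its underside. May be absent.
- tray: Shallow aluminium tray to the left of the press, fixed: 200 mm (x) by 150 mm (y), 22 mm high, walls and floor 4 mm; origin at the centre of its underside.
- dropper: Amber dropper bottle with a white cap, 38 mm across, 88 mm tall, loose; origin at the centre of its foot. Bystander.
- vial0: Small amber vial with a black cap, 24 mm across, 50 mm tall, loose; origin at the centre of its foot. Bystander.
- vial1: Small amber vial with a black cap, 24 mm across, 50 mm tall, loose; origin at the centre of its foot. Bystander.
- tweezers: Steel tweezers lying on the bench between robot and press, 125 mm long (x), 5 mm high, loose; origin under the middle. Bystander.

How it is judged (in metres and radians):
On the way, in this order (a step that is already met when the one before it is completed fails the run):
1. the arm is cocked: pulled up and back past its catch, held there by the sear alone with the gripper touching nothing (value of joint press_arm above 1.68 rad and value of joint sear below 0.05 rad and contact force between the fingers and anything else below 0.3 N), for 0.3 s.
2. every fresh mount lies flat, centred and square on a station of its own, let go, with the arm still cocked (value of joint press_arm above 1.68 rad and contact force between the fingers and anything else below 0.3 N and x of fresh0 in the frame of press between -0.01 and 0.01 m and (y of fresh0 in the frame of press between -0.073 and -0.053 m or y of fresh0 in the frame of press between -0.031 and -0.011 m or y of fresh0 in the frame of press between 0.011 and 0.031 m or y of fresh0 in the frame of press between 0.053 and 0.073 m) and height (world z) of fresh0 between 0.016 and 0.024 m and angle between each of fresh0, fresh1, fresh2, fresh3's own z axis and vertical below 0.12 rad and angle between the x axis of each of fresh0, fresh1, fresh2, fresh3 and the x axis of press, either way round below 0.2 rad and x of fresh1 in the frame of press between -0.01 and 0.01 m and (y of fresh1 in the frame of press between -0.073 and -0.053 m or y of fresh1 in the frame of press between -0.031 and -0.011 m or y of fresh1 in the frame of press between 0.011 and 0.031 m or y of fresh1 in the frame of press between 0.053 and 0.073 m) and height (world z) of fresh1 between 0.016 and 0.024 m and x of fresh2 in the frame of press between -0.01 and 0.01 m and (y of fresh2 in the frame of press between -0.073 and -0.053 m or y of fresh2 in the frame of press between -0.031 and -0.011 m or y of fresh2 in the frame of press between 0.011 and 0.031 m or y of fresh2 in the frame of press between 0.053 and 0.073 m) and height (world z) of fresh2 between 0.016 and 0.024 m and x of fresh3 in the frame of press between -0.01 and 0.01 m and (y of fresh3 in the frame of press between -0.073 and -0.053 m or y of fresh3 in the frame of press between -0.031 and -0.011 m or y of fresh3 in the frame of press between 0.011 and 0.031 m or y of fresh3 in the frame of press between 0.053 and 0.073 m) and height (world z) of fresh3 between 0.016 and 0.024 m), for 0.3 s.
3. the trigger pad is pressed while the arm is still up, which draws the sear out of the arm's catch pin (value of joint sear above 0.07 rad and value of joint press_arm above 1.3 rad).
At the end, for the whole second after the job is handed in: Arm down (under 0.10 rad), sear at rest; each fresh mount flat, within 10 mm of a station along x and y and 0.20 rad of the press's x axis, pressed by that plunger with over 0.5 N; each finished mount flat on the tray floor (centre within 85 x 60 mm of its middle); all at rest (value of joint press_arm below 0.1 rad and value of joint sear below 0.05 rad and x of fresh0 in the frame of press between -0.01 and 0.01 m and ((y of fresh0 in the frame of press between -0.073 and -0.053 m and contact force between plunger0 and fresh0 above 0.5 N) or (y of fresh0 in the frame of press between -0.031 and -0.011 m and contact force between plunger1 and fresh0 above 0.5 N) or (y of fresh0 in the frame of press between 0.011 and 0.031 m and contact force between plunger2 and fresh0 above 0.5 N) or (y of fresh0 in the frame of press between 0.053 and 0.073 m and contact force between plunger3 and fresh0 above 0.5 N)) and height (world z) of fresh0 between 0.016 and 0.024 m and angle between each of fresh0, fresh1, fresh2, fresh3, cured0, cured1, cured2, cured3, done0's own z axis and vertical below 0.12 rad and angle between the x axis of each of fresh0, fresh1, fresh2, fresh3 and the x axis of press, either way round below 0.2 rad and x of fresh1 in the frame of press between -0.01 and 0.01 m and ((y of fresh1 in the frame of press between -0.073 and -0.053 m and contact force between plunger0 and fresh1 above 0.5 N) or (y of fresh1 in the frame of press between -0.031 and -0.011 m and contact force between plunger1 and fresh1 above 0.5 N) or (y of fresh1 in the frame of press between 0.011 and 0.031 m and contact force between plunger2 and fresh1 above 0.5 N) or (y of fresh1 in the frame of press between 0.053 and 0.073 m and contact force between plunger3 and fresh1 above 0.5 N)) and height (world z) of fresh1 between 0.016 and 0.024 m and x of fresh2 in the frame of press between -0.01 and 0.01 m and ((y of fresh2 in the frame of press between -0.073 and -0.053 m and contact force between plunger0 and fresh2 above 0.5 N) or (y of fresh2 in the frame of press between -0.031 and -0.011 m and contact force between plunger1 and fresh2 above 0.5 N) or (y of fresh2 in the frame of press between 0.011 and 0.031 m and contact force between plunger2 and fresh2 above 0.5 N) or (y of fresh2 in the frame of press between 0.053 and 0.073 m and contact force between plunger3 and fresh2 above 0.5 N)) and height (world z) of fresh2 between 0.016 and 0.024 m and x of fresh3 in the frame of press between -0.01 and 0.01 m and ((y of fresh3 in the frame of press between -0.073 and -0.053 m and contact force between plunger0 and fresh3 above 0.5 N) or (y of fresh3 in the frame of press between -0.031 and -0.011 m and contact force between plunger1 and fresh3 above 0.5 N) or (y of fresh3 in the frame of press between 0.011 and 0.031 m and contact force between plunger2 and fresh3 above 0.5 N) or (y of fresh3 in the frame of press between 0.053 and 0.073 m and contact force between plunger3 and fresh3 above 0.5 N)) and height (world z) of fresh3 between 0.016 and 0.024 m and linear speed of each of fresh0, fresh1, fresh2, fresh3, cured0, cured1, cured2, cured3, done0 below 0.02 m/s and x of cured0 in the frame of tray between -0.085 and 0.085 m and y of cured0 in the frame of tray between -0.06 and 0.06 m and height (world z) of each of cured0, cured1, cured2, cured3, done0 below 0.01 m and x of cured1 in the frame of tray between -0.085 and 0.085 m and y of cured1 in the frame of tray between -0.06 and 0.06 m and x of cured2 in the frame of tray between -0.085 and 0.085 m and y of cured2 in the frame of tray between -0.06 and 0.06 m and x of cured3 in the frame of tray between -0.085 and 0.085 m and y of cured3 in the frame of tray between -0.06 and 0.06 m and x of done0 in the frame of tray between -0.085 and 0.085 m and y of done0 in the frame of tray between -0.06 and 0.06 m); the robot touches nothing.
It fails at once if the dropper bottle is shifted more than 30 mm or knocked over (distance of dropper from where it was at the start of the episode above 0.03 m or angle between dropper's own z axis and vertical above 0.5 rad).
It fails at once if the first vial is shifted more than 30 mm or knocked over (distance of vial0 from where it was at the start of the episode above 0.03 m or angle between vial0's own z axis and vertical above 0.5 rad).
It fails at once if the second vial is shifted more than 30 mm or knocked over (distance of vial1 from where it was at the start of the episode above 0.03 m or angle between vial1's own z axis and vertical above 0.5 rad).
It fails at once if the tweezers are shifted more than 30 mm (distance of tweezers from where it was at the start of the episode above 0.03 m).
Of fresh0, fresh1, fresh2, fresh3 only 3 to 4 are there at a start; the rules pass over those that are not, and their reading is None.
Of cured0, cured1, cured2, cured3, done0 only 2 to 3 are there at a start; the rules pass over those that are not, and their reading is None.
At some moment in a run one of fresh0, fresh1, fresh2, fresh3 may be knocked a few centimetres aside while the robot is not near it.
Once in a run the grip may slacken for a moment while it holds something.
It also fails if it takes over 210 s, if anything falls off the work surface, if the arm or the gripper's body presses on something with over 40 N, if the wrist force passes 120 N, or if a joint passes its speed limit or range.

## Robot

A 7-joint arm with a two-finger parallel gripper is mounted at the origin on the work surface. World frame = base frame: x ahead of the robot, y to its left, z up, the work surface at z = 0. Lengths are in mm, angles in rad, forces in N, time in s.
With the tool pointing down it reaches from about 400 to 900 mm from the base axis. Payload 5.5 kg.
Tool frame: the origin (TCP) lies at the very end of the fingers, on their centre line; the grasp point (between the pads) lies 19 mm behind it (robot.tcp_to_grasp is the distance from the TCP to the grasp point, in mm); z points along the fingers, y is the line along which they close (so a half turn about z gives the same grasp; the last joint's range is limited). The gripper opens to 85 mm and grips with 20 to 120 N. Pads are 22 mm wide; open, the fingers measure 114 mm over their backs; the gripper's body (76 mm by 85 mm) begins 54 mm behind the grasp point. The pads swing forward as they close: fully open they stand 13 mm farther back than shut.
Start: joints at [1.568, 0.501, -0.427, 1.55, 0.221, 1.138, -0.21], TCP at [170.776, -627.164, 231.31] pointing down, gripper open.
Joint ranges: [-2.88, 2.88], [-0.31, 2.03], [-1.54, 1.56], [0.2, 2.42], [-1.41, 4.55], [0.19, 2.02], [-2.57, 2.57]. Speed limits (rad/s): [2.57, 2.57, 3.14, 3.14, 3.14, 3.14, 3.14].

## Interface

Orientations are given as a unit quaternion [w, x, y, z].
In Python, from workcell import robot gives the robot as it stands.
- The arm moves only by the tool apply_moves, never from a script. Its argument "motion" is a list that holds one entry, the list of rows, each a list of 7 numbers: the turn, a rotation vector about the tool's x, y, z in rad, then the shift along the tool's x, y, z in cm, then the opening in per cent of the stroke, from 0 (shut) to 100 (fully open). In form: [[[ax, ay, az, tx, ty, tz, claw], ...]]. A call has 1 to 8 rows; each row shifts and turns the commanded pose from where the row before left it, along the tool's axes as they then stand; what a row does not reach is not made up. A row lasts 1/8 s, in which the tool goes at most 62.5 mm and 10.7 degrees, less where a joint would pass 70% of its speed; a pose out of reach is approached as far as the arm can. A call with a gripper value outside its range is refused whole. The fingers move at their own pace and stop on an object; the grip force is fixed at half the most. Time passes only in rows, so rows that do not move let the fingers close. It gives the time, the measured TCP pose, the force, the opening and the grip force at its end, in the units of the state.
- robot.get_obs(): the state, without advancing time (a new reading comes with each control period).
- robot.grab_frame(name): name is "side" or "top" or "wrist"; returns a dict with "pixels" (400x640x3 uint8, red, green, blue), "fovy" (degrees; the focal length in pixels is half the picture's height over the tangent of half this angle, whatever the lens; pixels are square), "cx", "cy" (the principal point, pixels), "world_from_camera" (4x4, takes a point from camera to world coordinates); the wrist camera has in their place "tool_from_camera" (4x4, takes a point from camera to tool coordinates, whose origin is the TCP and whose axes are the flange's). Camera axes: x right, y down, z forward; pixel columns grow to the right and rows downward; lengths in mm; the calibration is good to about 2 mm. A picture is of the moment at which its call begins: read the wrist's pose just before it. There is no depth.
- robot.job_done(): hands the job in; it is judged then, once.
The state is a dict: "t": time; "joint_positions": joint angles; "joint_velocities": joint speeds; "joint_torque": joint torques, N m; "position": TCP position; "tcp_rot": TCP orientation; "ft_force": force on the tool from outside, world axes, zero at the start; "ft_torque": the same for the moment, N m; "width": finger opening in mm; "gripper_force": force on a finger pad.
Only numpy, scipy, OpenCV 4.12 (cv2) and the standard library are available. Lean on these libraries where they do the work, as an engineer would, in place of code of your own. Each camera call takes 0.05 s, during which the arm holds its last target. There are 200 camera calls.

## Working session

There is one attempt and no reset: what is moved stays moved. The work goes in short steps, Python scripts to look and compute and a tool call to move; the robot and the scene stay as the last step left them, time stands still between calls to the robot, and variables do not carry over. Pictures are saved under pics/ and viewed, at most 14 in all, crops included, and the job is handed in when it is done.

Besides the shell and the picture viewer there is one more tool, called as name(argument=value, ...), one argument or row to a line, values as JSON. apply_moves: Moves the arm, as the interface text tells. Its arguments: {"type":"object","properties":{"motion":{"type":"array"}},"required":["motion"]}

```bash
ls; mkdir -p pics
cat > h.py <<'E'
import numpy as np, cv2
from workcell import robot
from scipy.spatial.transform import Rotation as R
def frame(n):
    o=robot.get_obs(); f=robot.grab_frame(n)
    if n=='wrist':
        q=o['tcp_rot']; T=np.eye(4); T[:3,:3]=R.from_quat([q[1],q[2],q[3],q[0]]).as_matrix(); T[:3,3]=o['position']
        W=T@np.array(f['tool_from_camera'])
    else: W=np.array(f['world_from_camera'])
    im=cv2.cvtColor(np.array(f['pixels']),cv2.COLOR_RGB2BGR)
    return im,(200/np.tan(np.radians(f['fovy'])/2),f['cx'],f['cy']),W
def ray(p,K,W,z):
    d=W[:3,:3]@np.array([(p[0]-K[1])/K[0],(p[1]-K[2])/K[0],1]); o=W[:3,3]
    return o+d*(z-o[2])/d[2]
def proj(P,K,W):
    c=np.linalg.inv(W)@np.append(P,1); return c[:2]/c[2]*K[0]+np.array(K[1:])
def save(n,im): cv2.imwrite('pics/'+n+'.png',im)
E
python3 - <<'E'
from h import *
o=robot.get_obs(); print(o['t'],o['position'],o['tcp_rot'],o['width'],o['ft_force'])
for n in ('top','side'):
    im,K,W=frame(n); save(n+'0',im); print(n,K,W.round(3).tolist())
E
```

```text
pics
0.0 [ 170.51877565 -626.5096686   230.25852618] [-9.74249850e-04  9.91178250e-01  1.32531949e-01 -1.00340115e-04] 85.3319734240253 [ 0.22236886 -0.25722339 -0.72949393]
top (np.float64(385.2962144815736), 321.57443039812864, 201.26299543329876) [[-0.023, -0.983, 0.184, 377.134], [-1.0, 0.019, -0.019, 17.244], [0.015, -0.184, -0.983, 1111.729], [0.0, 0.0, 0.0, 1.0]]
side (np.float64(370.4291083194956), 318.18813694154346, 204.94412787644282) [[0.943, -0.233, 0.239, 360.694], [-0.333, -0.643, 0.689, -654.319], [-0.007, -0.729, -0.684, 714.386], [0.0, 0.0, 0.0, 1.0]]
```

View pics/top0.png

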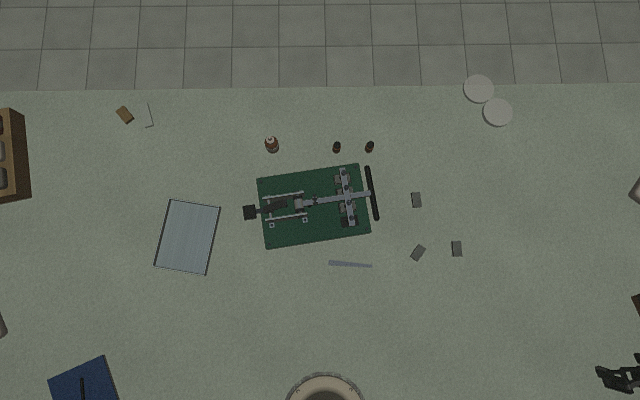

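View pics/side0.png

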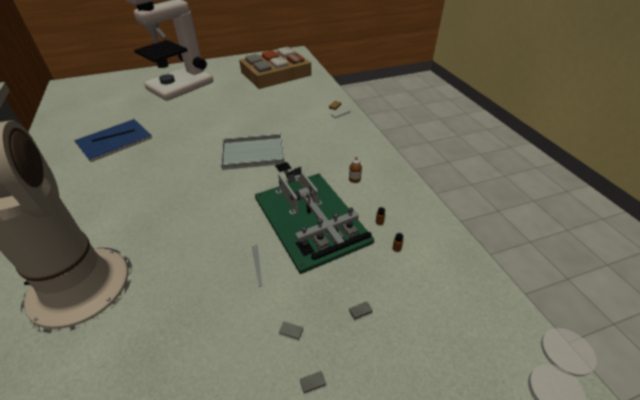

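Top view: the press centre is near (315,205), the handle bar is at (372,193) and the trigger at (250,212). The tray, which looks empty, is at (188,237). Three fresh mounts lie at (416,200), (418,252) and (456,248), with the tweezers at (350,264). The dropper is at (271,144) and the vials at (337,147) and (370,146). The side view agrees.

```bash
cat > m.py <<'E'
from h import *
def rects(mask,K,W,z,amin=60):
    out=[]
    for c in cv2.findContours(mask,cv2.RETR_EXTERNAL,cv2.CHAIN_APPROX_NONE)[0]:
        if cv2.contourArea(c)<amin: continue
        p=np.array([ray(q[0],K,W,z)[:2] for q in c],np.float32)
        (c0,wh,a)=cv2.minAreaRect(p)
        if wh[0]<wh[1]: wh=wh[::-1]; a+=90
        a=(a+90)%180-90
        out.append((np.round(c0,1),np.round(wh,1),round(a,1)))
    return out
E
python3 - <<'E'
from m import *
im,K,W=frame('top'); hsv=cv2.cvtColor(im,cv2.COLOR_BGR2HSV)
for p in [(290,235),(416,200),(418,252),(190,240),(400,230),(345,263),(373,193),(250,212)]: print(p,hsv[p[1],p[0]],im[p[1],p[0]])
g=cv2.inRange(hsv,(60,110,25),(90,255,255)); g=cv2.morphologyEx(g,cv2.MORPH_CLOSE,np.ones((25,25)))
print('press',rects(g,K,W,20,2000))
m=((im.min(2)>0)&(hsv[...,2]<125)).astype(np.uint8)*255
roi=np.zeros_like(m); roi[180:270,395:475]=255
print('fresh',rects(m&roi,K,W,10,20))
t=cv2.inRange(im,(0,0,0),(255,120,255)); 
roi=np.zeros_like(m); roi[190:285,145:230]=255
d=cv2.absdiff(im,cv2.medianBlur(im,5))
bl=((im[...,0].astype(int)-im[...,1]>2).astype(np.uint8)*255)&roi
print('tray',rects(cv2.morphologyEx(bl,cv2.MORPH_CLOSE,np.ones((5,5))),K,W,22,300))
# side
im,K,W=frame('side'); hsv=cv2.cvtColor(im,cv2.COLOR_BGR2HSV)
g=cv2.inRange(hsv,(60,110,25),(90,255,255)); g=cv2.morphologyEx(g,cv2.MORPH_CLOSE,np.ones((25,25)))
print('press side',rects(g,K,W,20,2000))
for p in [(291,330),(361,310),(313,382)]: print('side fresh',ray(p,K,W,10).round())
for p,z in [((357,176),5),((381,222),5),((398,249),5)]: print(ray(p,K,W,z).round())
E
```

```text
(290, 235) [73 87 56] [45 56 37]
(416, 200) [55 20 77] [71 77 72]
(418, 252) [30 19 79] [73 79 79]
(190, 240) [ 87  22 116] [115 116 106]
(400, 230) [ 44  24 119] [108 119 114]
(345, 263) [105  26  97] [97 92 87]
(373, 193) [30 27 28] [25 28 28]
(250, 212) [45 27 38] [34 38 36]
press [(array([572.3,  20.9]), array([300.5, 205.2]), -82.0)]
fresh [(array([ 511.5, -332.1]), array([267.8, 234.3]), -3.3)]
tray []
press side [(array([568.3,  11.6]), array([304.4, 203.4]), -82.1)]
side fresh [ 429. -278.   10.]
side fresh [ 583. -284.   10.]
side fresh [ 439. -391.   10.]
[763. 142.   5.]
[743. -59.   5.]
[ 741. -157.    5.]
```

Run:
```python
from m import *
im,K,W=frame('top')
m=(im.max(2)<95).astype(np.uint8)*255
roi=np.zeros_like(m); roi[180:270,395:475]=255
for r in rects(m&roi,K,W,12,20): print('fresh',r)
c=np.array([ray(p,K,W,22) for p in [(170,199),(221,208),(206,275),(154,266)]]); print('tray',c.round(),c.mean(0).round(1))
for p,z in [((371,193),65),((250,212),64),((329,263),5),((372,265),5)]: print(ray(p,K,W,z).round())
w,Kw,Ww=frame('wrist'); print('wristcam',Kw,np.array(robot.grab_frame('wrist')['tool_from_camera']).round(2).tolist())
```

```text
fresh (array([ 429.8, -273.9]), array([46.4, 27.8]), -38.9)
fresh (array([ 438.3, -385.7]), array([42.6, 30.4]), -1.2)
fresh (array([ 582.9, -279.4]), array([46. , 28.4]), 4.0)
tray [[596. 430.  22.]
 [567. 284.  22.]
 [380. 320.  22.]
 [408. 464.  22.]] [487.8 374.4  22. ]
[ 594. -141.   65.]
[547. 194.  64.]
[406. -22.   5.]
[ 397. -144.    5.]
wristcam (np.float64(296.85510477337976), 317.1778740860862, 197.8337193551306) [[0.0, -0.96, -0.29, 73.11], [1.0, 0.0, 0.0, -0.1], [0.0, -0.29, 0.96, -144.03], [0.0, 0.0, 0.0, 1.0]]
```

apply_moves(
  motion=[
    [[0, 0, 0, 0, 0, -4, 60], [0, 0, 0, 0, 0, -5, 60]],
  ],
)

```text
t: 0.6
position: [170.4, -626.3, 320.8]
tcp_rot: [-0.002, 0.991, 0.133, -0.0]
ft_force: [-0.5, -0.2, -0.1]
width: 52.4
gripper_force: 0.0
```

apply_moves(
  motion=[
    [[0, 0, 0.126, 0, 0, 0, 60], [0, 0, 0, 3.06, -3.52, 0, 60], [0, 0, 0, 3.06, -3.52, 0, 60], [0, 0, 0, 3.06, -3.52, 0, 60], [0, 0, 0, 3.06, -3.52, 0, 60], [0, 0, 0, 3.06, -3.52, 0, 60], [0, 0, 0, 3.06, -3.52, 0, 60], [0, 0, 0, 3.06, -3.52, 0, 60]],
  ],
)

```text
t: 1.6
position: [349.3, -352.0, 321.6]
tcp_rot: [0.0, 0.998, 0.07, 0.0]
ft_force: [-0.4, -0.2, 0.4]
width: 51.6
gripper_force: 0.0
```

apply_moves(
  motion=[
    [[0, 0, 0, 3.06, -3.52, 0, 60], [0, 0, 0, 3.06, -3.52, 0, 60], [0, 0, 0, 3.06, -3.52, 0, 60], [0, 0, 0, 3.06, -3.52, 0, 60], [0, 0, 0, 3.06, -3.52, 0, 60], [0, 0, 0, 3.06, -3.52, 0, 60], [0, 0, 0, 3.06, -3.52, 0, 60], [0, 0, 0, 3.06, -3.52, 0, 60]],
  ],
)

```text
t: 2.6
position: [552.4, -39.3, 321.5]
tcp_rot: [0.0, 0.998, 0.07, 0.0]
ft_force: [-0.2, 0.0, 0.0]
width: 51.1
gripper_force: 0.0
```

Run:
```python
from m import *
im,K,W=frame('wrist'); save('w1',im); np.savez('w1.npz',im=im,K=K,W=W); o=robot.get_obs(); print(o['position'],o['tcp_rot'],W.round(2))
```

```text
[554.8035364  -31.79208933 321.93104941] [-0.00224236  0.99730786  0.07326677  0.00199765] [[ 1.4000e-01 -9.5000e-01 -2.8000e-01  6.2472e+02]
 [-9.9000e-01 -1.3000e-01 -4.0000e-02 -2.8890e+01]
 [ 0.0000e+00  2.9000e-01 -9.6000e-01  4.6555e+02]
 [ 0.0000e+00  0.0000e+00  0.0000e+00  1.0000e+00]]
```

View pics/w1.png

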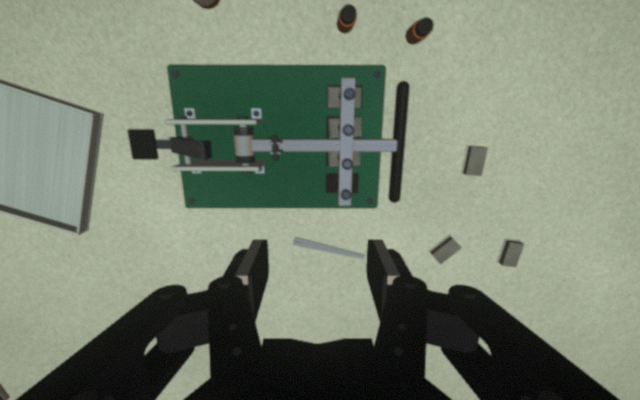

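Wrist view: the base corners are at about (167,66), (385,66), (378,208) and (186,207), and the bar runs from (403,85) to (395,200). Finished mounts sit at three stations, (345,96), (345,128) and (345,156); the nearest station, (342,183), is empty. The trigger is at (143,144).

Run:
```python
from m import *
for i in range(3): im,K,W=frame('wrist'); o=robot.get_obs(); print(o['position'].round(1))
im,K,W=frame('wrist'); save('w2',im)
hsv=cv2.cvtColor(im,cv2.COLOR_BGR2HSV)
g=cv2.inRange(hsv,(55,100,25),(90,255,255)); g=cv2.morphologyEx(g,cv2.MORPH_OPEN,np.ones((3,3)));g=cv2.morphologyEx(g,cv2.MORPH_CLOSE,np.ones((25,25)))
for c in cv2.findContours(g,cv2.RETR_EXTERNAL,cv2.CHAIN_APPROX_NONE)[0]:
    if cv2.contourArea(c)<5000: continue
    h=cv2.approxPolyDP(c,12,True)[:,0]; P=np.array([ray(q,K,W,20)[:2] for q in h]); print(h.tolist(),P.round(1).tolist())
print('press',rects(g,K,W,20,5000))
m=(im.max(2)<45).astype(np.uint8)*255
n,l,s,c=cv2.connectedComponentsWithStats(m)
for i in range(1,n):
    if s[i,4]>300: print(s[i],c[i].round(), ray(c[i],K,W,65).round(1))
x=(im.max(2)<105)&(cv2.cvtColor(im,cv2.COLOR_BGR2HSV)[...,1]<60); m=x.astype(np.uint8)*255; m[:, :420]=0; m[270:]=0
print('fresh',rects(m,K,W,7,60))
```

```text
[553.4 -33.8 321.8]
[552.4 -36.8 321.4]
[551.8 -39.1 321.2]
[[170, 66], [194, 205], [375, 206], [384, 67]] [[651.7, 181.0], [453.1, 143.2], [492.2, -139.6], [692.5, -112.0]]
press [(array([571.9,  20.4]), array([299.6, 203.6]), -81.8)]
[ 391   83   18  119 1051] [400. 141.] [ 600.  -142.7   65. ]
[130 130  28  28 656] [144. 143.] [548.3 194.1  65. ]
[   18   241   600   159 43476] [317. 349.] [247.6 -82.8  65. ]
fresh [(array([ 437.8, -389.1]), array([45.5, 30.1]), 0.2), (array([ 428.8, -276.5]), array([42.4, 29.4]), -36.8), (array([ 582.8, -281.6]), array([42.4, 27.6]), 6.0), (array([ 753.5, -162.2]), array([20.8, 19.1]), 13.9)]
```

apply_moves(
  motion=[
    [[0, 0, 0, -0.54, 2.7, 1, 60], [0, 0, 0, -0.54, 2.7, 2, 60], [0, 0, 0, -0.54, 2.7, 2, 60], [0, 0, 0, -0.53, 2.69, 2, 60], [0, 0, 0, 0, 0, 4, 60], [0, 0, 0, 0, 0, 4, 60], [0, 0, 0, 0, 0, 4, 60], [0, 0, 0, 0, 0, 0, 60]],
  ],
)

```text
t: 3.85
position: [542.3, -150.6, 127.8]
tcp_rot: [-0.001, 0.998, 0.07, -0.003]
ft_force: [-0.2, -0.2, 1.5]
width: 51.5
gripper_force: 0.0
```

Run:
```python
from m import *
im,K,W=frame('wrist'); save('w3',im); o=robot.get_obs(); print(o['position'].round(1))
```

```text
[ 544.3 -150.6  130.1]
```

View pics/w3.png

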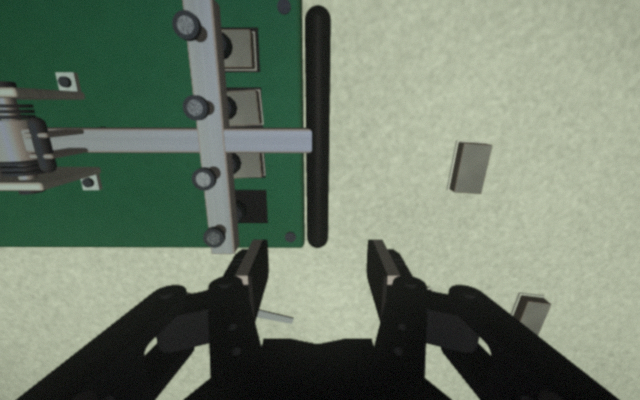

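The bar is vertical in the picture at column 317, midway between the fingers, and the crossbar at column 215 stays clear. I'll lower and pinch.

apply_moves(
  motion=[
    [[0, 0, 0, 0, 0, 3, 60], [0, 0, 0, 0, 0, 3, 60], [0, 0, 0, 0, 0, 2.3, 60], [0, 0, 0, 0, 0, 0, 40], [0, 0, 0, 0, 0, 0, 0], [0, 0, 0, 0, 0, 0, 0], [0, 0, 0, 0, 0, 0, 0], [0, 0, 0, 0, 0, 0, 0]],
  ],
)

```text
t: 4.9
position: [547.0, -149.8, 50.2]
tcp_rot: [0.0, 0.998, 0.07, 0.001]
ft_force: [-0.1, 1.9, 6.4]
width: 14.1
gripper_force: 58.9
```

Run:
```python
from m import *
o=robot.get_obs(); print(o['position'].round(1),o['width'],o['gripper_force'],o['ft_force'])
r=20.5; N=24; a=np.linspace(0,1.83,N+1)
# tool y = -press x ; tool z = -z
ty=-np.diff(-r*np.cos(a)); tz=-np.diff(r*np.sin(a))
for u,v in zip(ty,tz): print(round(u,2),round(v,2))
```

```text
[ 547.  -149.8   50.2] 14.109994877585118 58.88503968715668 [-0.07754868  1.92157767  6.42731753]
-0.06 -1.56
-0.18 -1.55
-0.3 -1.53
-0.41 -1.51
-0.53 -1.47
-0.64 -1.43
-0.74 -1.37
-0.85 -1.31
-0.94 -1.25
-1.04 -1.17
-1.12 -1.09
-1.2 -1.0
-1.27 -0.91
-1.34 -0.81
-1.4 -0.7
-1.45 -0.59
-1.49 -0.48
-1.52 -0.37
-1.54 -0.25
-1.56 -0.13
-1.56 -0.01
-1.56 0.11
-1.55 0.23
-1.52 0.34
```

apply_moves(
  motion=[
    [[0, 0, 0, 0, -0.06, -1.56, 0], [0, 0, 0, 0, -0.18, -1.55, 0], [0, 0, 0, 0, -0.3, -1.53, 0], [0, 0, 0, 0, -0.41, -1.51, 0], [0, 0, 0, 0, -0.53, -1.47, 0], [0, 0, 0, 0, -0.64, -1.43, 0], [0, 0, 0, 0, -0.74, -1.37, 0], [0, 0, 0, 0, -0.85, -1.31, 0]],
  ],
)

```text
t: 5.9
position: [542.2, -116.9, 166.7]
tcp_rot: [0.002, 0.998, 0.069, 0.002]
ft_force: [8.0, -6.4, -10.4]
width: 13.8
gripper_force: 58.4
```

apply_moves(
  motion=[
    [[0, 0, 0, 0, -0.94, -1.25, 0], [0, 0, 0, 0, -1.04, -1.17, 0], [0, 0, 0, 0, -1.12, -1.09, 0], [0, 0, 0, 0, -1.2, -1.0, 0], [0, 0, 0, 0, -1.27, -0.91, 0], [0, 0, 0, 0, -1.34, -0.81, 0], [0, 0, 0, 0, -1.4, -0.7, 0], [0, 0, 0, 0, -1.45, -0.59, 0]],
  ],
)

```text
t: 6.9
position: [530.4, -29.4, 245.9]
tcp_rot: [0.009, 0.998, 0.065, 0.003]
ft_force: [-1.6, -25.2, 25.4]
width: 13.3
gripper_force: 58.8
```

apply_moves(
  motion=[
    [[0, 0, 0, 0, 0, 0, 0], [0, 0, 0, 0, 0, 0, 0]],
  ],
)

```text
t: 7.15
position: [530.4, -29.1, 246.1]
tcp_rot: [0.009, 0.998, 0.065, 0.004]
ft_force: [-2.8, -23.6, 25.2]
width: 13.6
gripper_force: 58.9
```

Run:
```python
from m import *
o=robot.get_obs(); print(o['position'].round(1),o['width'],o['gripper_force'],o['ft_force'].round(1),o['ft_torque'].round(2))
im,K,W=frame('wrist'); b,_,_=frame('side'); save('w4',np.hstack([cv2.resize(im,(400,250)),cv2.resize(b[100:300,200:420],(275,250))]))
```

```text
[530.4 -29.1 246.1] 13.643708395509066 58.87034475803375 [ -2.8 -23.6  25.2] [-5.8   0.55 -0.01]
```

View pics/w4.png

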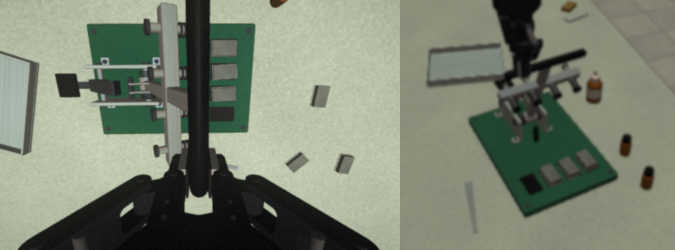

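The bar has rolled about 10 mm towards the fingertips, because it turns against the pads. For the rest of the swing I'll tilt the tool with the arm so it rolls no further.

Run:
```python
import numpy as np
th=np.linspace(1.22,1.85,9); d=1.0
for k in range(8):
    f0,f1=.08*k,.08*(k+1)
    zt=lambda f:np.array([-np.sin(f),-np.cos(f)]); yt=lambda f:np.array([-np.cos(f),np.sin(f)])
    B=lambda t:20.5*np.array([-np.cos(t),np.sin(t)])
    s=B(th[k+1])-B(th[k])+d*(zt(f1)-zt(f0))
    print(round(s@yt(f1),2),round(s@zt(f1),2))
```

```text
-1.41 -0.61
-1.41 -0.61
-1.41 -0.62
-1.41 -0.62
-1.41 -0.62
-1.41 -0.62
-1.41 -0.62
-1.41 -0.63
```

apply_moves(
  motion=[
    [[-0.08, 0, 0, 0, 0, 0, 0], [0, 0, 0, 0, -1.41, -0.61, 0], [-0.08, 0, 0, 0, 0, 0, 0], [0, 0, 0, 0, -1.41, -0.61, 0], [-0.08, 0, 0, 0, 0, 0, 0], [0, 0, 0, 0, -1.41, -0.61, 0], [-0.08, 0, 0, 0, 0, 0, 0], [0, 0, 0, 0, -1.41, -0.61, 0]],
  ],
)

```text
t: 8.25
position: [521.8, 32.7, 263.1]
tcp_rot: [0.17, 0.983, 0.064, 0.015]
ft_force: [-8.4, -19.2, 44.3]
width: 13.5
gripper_force: 62.5
```

apply_moves(
  motion=[
    [[-0.08, 0, 0, 0, 0, 0, 0], [0, 0, 0, 0, -1.41, -0.7, 0], [-0.08, 0, 0, 0, 0, 0, 0], [0, 0, 0, 0, -1.41, -0.7, 0], [-0.08, 0, 0, 0, 0, 0, 0], [0, 0, 0, 0, -1.41, -0.7, 0], [-0.08, 0, 0, 0, 0, 0, 0], [0, 0, 0, 0, -1.41, -0.7, 0]],
  ],
)

```text
t: 9.25
position: [512.7, 101.9, 257.1]
tcp_rot: [0.319, 0.945, 0.063, 0.027]
ft_force: [2.3, -6.1, 22.4]
width: 13.5
gripper_force: 62.3
```

apply_moves(
  motion=[
    [[0, 0, 0, 0, -0.3, -0.1, 0], [0, 0, 0, 0, 0, 0, 0]],
  ],
)

```text
t: 9.5
position: [511.9, 105.3, 256.4]
tcp_rot: [0.318, 0.945, 0.064, 0.026]
ft_force: [-3.0, -1.6, 29.3]
width: 13.4
gripper_force: 62.8
```

apply_moves(
  motion=[
    [[0, 0, 0, 0, 0.5, 0, 0], [0, 0, 0, 0, 0.5, 0, 0], [0, 0, 0, 0, 0, 0, 15], [0, 0, 0, 0, 0, 0, 30], [0, 0, 0, 0, 0, 0, 50], [0, 0, 0, 0, 0, 0, 50], [0, 0, 0, 0, 0, -1.5, 50], [0, 0, 0, 0, 0, -3, 50]],
  ],
)

```text
t: 10.5
position: [506.1, 126.2, 291.2]
tcp_rot: [0.314, 0.947, 0.066, 0.021]
ft_force: [-0.2, -0.6, 0.3]
width: 42.6
gripper_force: 0.0
```

apply_moves(
  motion=[
    [[0, 0, 0, 0, 0, -4, 50], [0, 0, 0, 0, 0, -4, 50], [0.16, 0, 0, 0, 0, -1, 60], [0.16, 0, 0, 0, 0, 0, 60], [0.16, 0, 0, 0, 0, 0, 60], [0.16, 0, 0, 0, 0, 0, 60], [0, 0, 0, 0, 0, 0, 60], [0, 0, 0, 0, 0, 0, 60]],
  ],
)

```text
t: 11.5
position: [498.5, 180.5, 363.5]
tcp_rot: [0.001, 0.997, 0.071, 0.0]
ft_force: [-0.2, 0.5, -0.2]
width: 51.1
gripper_force: 0.0
```

Run:
```python
from m import *
o=robot.get_obs(); print(o['position'].round(1),o['tcp_rot'],o['width'],o['ft_force'].round(1))
im,K,W=frame('wrist'); b,_,_=frame('side'); save('w5',np.hstack([cv2.resize(im,(400,250)),cv2.resize(b[100:300,200:420],(275,250))]))
```

```text
[498.5 180.5 363.5] [6.85521691e-04 9.97495221e-01 7.07300475e-02 2.72831577e-04] 51.109396172580304 [-0.2  0.5 -0.2]
```

View pics/w5.png

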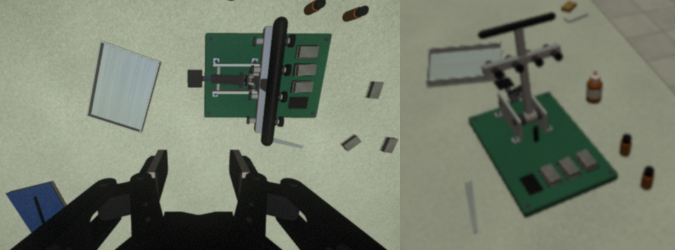

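The side view shows the arm upright and held by the sear. The finished mounts sit in the far three stations, and the tray is fully in view on the left.

Run:
```python
from m import *
im,K,W=frame('wrist')
b=im.astype(int); m=((b[...,0]-b[...,2]>3)&(b.max(2)>80)).astype(np.uint8)*255; m[230:]=0; m[:,270:]=0
m=cv2.morphologyEx(m,cv2.MORPH_OPEN,np.ones((3,3)));m=cv2.morphologyEx(m,cv2.MORPH_CLOSE,np.ones((9,9)))
print('tray floor',rects(m,K,W,4,2000))
for p in [(162,66),(257,96),(228,209),(141,184)]: print(ray(p,K,W,22).round(1))
hsv=cv2.cvtColor(im,cv2.COLOR_BGR2HSV)
x=((hsv[...,1]<60)&(im.max(2)>50)&(im.max(2)<150)).astype(np.uint8)*255
x[:, :468]=0; x[:,515:]=0; x[:60]=0;x[185:]=0
x=cv2.morphologyEx(x,cv2.MORPH_OPEN,np.ones((3,3)))
print('cured',rects(x,K,W,30,150))
save('x',x)
```

```text
tray floor [(array([490.8, 380.5]), array([194.8, 142.9]), -10.8)]
[598.4 432.6  22. ]
[576.4 287.3  22. ]
[385.  320.8  22. ]
[408.4 468.2  22. ]
cured [(array([564.4, -80.8]), array([45.8, 28.1]), -81.7), (array([605.4, -75.4]), array([45.3, 28.9]), -78.0), (array([646.3, -67.2]), array([45.6, 28.2]), -81.7)]
```

apply_moves(
  motion=[
    [[0, 0, 0, 0.5, 3, 0, 60], [0, 0, 0, 0.5, 4, 0, 60], [0, 0, 0, 0.5, 4, 0, 60], [0, 0, 0, 0.5, 4, 0, 60], [0, 0, 0, 0.5, 4, 0, 60], [0, 0, 0, 0.5, 3, 0, 60], [0, 0, 0, 0, 2, 2, 60], [0, 0, 0, 0, 0, 3, 60]],
  ],
)

```text
t: 12.65
position: [562.5, -54.7, 311.5]
tcp_rot: [0.0, 0.998, 0.07, 0.0]
ft_force: [0.3, 0.7, -0.2]
width: 51.0
gripper_force: 0.0
```

apply_moves(
  motion=[
    [[0, 0, 0, 0, 0, 4, 80], [0, 0, 0, 0, 0, 4, 80], [0, 0, 0, 0, 0, 3, 80], [0, 0, 0, 0, 0, 0, 80], [0, 0, 0, 0, 0, 0, 80], [0, 0, 0, 0, 0, 0, 80]],
  ],
)

```text
t: 13.4
position: [563.3, -53.6, 204.5]
tcp_rot: [0.0, 0.998, 0.07, 0.001]
ft_force: [-0.3, -0.3, 0.6]
width: 68.1
gripper_force: 0.0
```

Run:
```python
from m import *
o=robot.get_obs(); print(o['position'].round(1),o['tcp_rot'].round(4),o['width'])
im,K,W=frame('wrist'); save('w6',im); np.savez('w6.npz',im=im,K=K,W=W)
```

```text
[563.3 -53.6 204.5] [3.000e-04 9.975e-01 7.020e-02 1.300e-03] 68.11800364620703
```

View pics/w6.png

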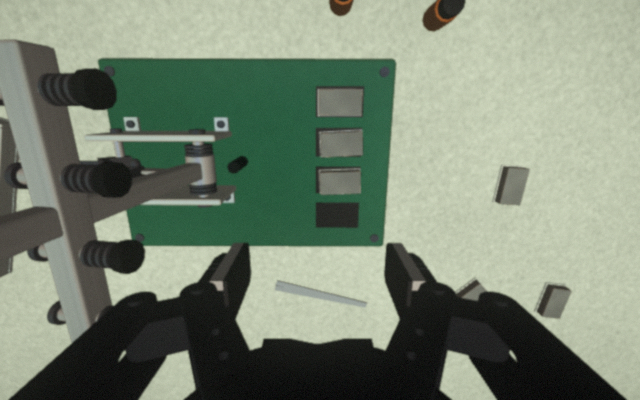

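The three finished mounts are at pixels (340,101), (340,143) and (339,181), and the empty black station mark is at (337,215).

Run:
```python
from m import *
d=np.load('w6.npz'); im,K,W=d['im'],d['K'],d['W']
hsv=cv2.cvtColor(im,cv2.COLOR_BGR2HSV)
roi=np.zeros(im.shape[:2],np.uint8); roi[70:240,300:378]=255
x=((hsv[...,1]<60)&(im.max(2)>60)).astype(np.uint8)*255&roi
for r in rects(cv2.morphologyEx(x,cv2.MORPH_OPEN,np.ones((3,3))),K,W,34,300): print('cured top',r)
x=(im.max(2)<40).astype(np.uint8)*255&roi; x[:200]=0
print('station3',rects(x,K,W,20,200))
g=cv2.inRange(hsv,(55,90,20),(90,255,255)); g=cv2.morphologyEx(g,cv2.MORPH_OPEN,np.ones((3,3)))
g[:, :240]=0; g=cv2.morphologyEx(g,cv2.MORPH_CLOSE,np.ones((61,61)))
c=max(cv2.findContours(g,cv2.RETR_EXTERNAL,cv2.CHAIN_APPROX_NONE)[0],key=cv2.contourArea)
for p in cv2.approxPolyDP(c,8,True)[:,0]: print(p,ray(p,K,W,20).round(1))
M=np.array([585.4,-72.9]);ex=np.array([-.141,.990]);ey=np.array([-.990,-.141])
for y in(-63,-21,21,63): print((M+y*ey).round(1))
x=((im.max(2)<115)).astype(np.uint8)*255; x[:, :420]=0; x[:150]=0; x[330:]=0
print('fresh',rects(x,K,W,7,100))
```

```text
cured top (array([565.5, -77.3]), array([45.6, 30. ]), -79.6)
cured top (array([606.3, -71.7]), array([46.2, 29.6]), -80.0)
cured top (array([646.4, -64.5]), array([47.2, 27.8]), -81.9)
station3 []
[240  60] [672.5  41.   20. ]
[240 242] [470.9  27.4  20. ]
[381 244] [ 492.1 -141.8   20. ]
[393  61] [ 693.4 -113.    20. ]
[647.8 -64. ]
[606.2 -69.9]
[564.6 -75.9]
[523.  -81.8]
fresh [(array([ 440.5, -382.4]), array([49.5, 29. ]), -24.2), (array([ 433.4, -298.7]), array([186.3, 108.8]), -82.0), (array([ 582.9, -280.7]), array([43.6, 25. ]), 4.1)]
```

apply_moves(
  motion=[
    [[0, 0, 0, -0.15, 2.3, 2, 80], [0, 0, 0, 0, 0, 5, 80], [0, 0, 0, 0, 0, 5, 80], [0, 0, 0, 0, 0, 3.5, 80], [0, 0, 0, 0, 0, 1.6, 80], [0, 0, 0, 0, 0, 1.0, 80], [0, 0, 0, 0, 0, 0, 80], [0, 0, 0, 0, 0, 0, 80]],
  ],
)

```text
t: 14.45
position: [565.1, -77.3, 23.3]
tcp_rot: [0.0, 0.998, 0.07, 0.001]
ft_force: [0.4, 0.0, -0.1]
width: 68.0
gripper_force: 0.0
```

apply_moves(
  motion=[
    [[0, 0, 0, 0, 0, 0, 50], [0, 0, 0, 0, 0, 0, 30], [0, 0, 0, 0, 0, 0, 20], [0, 0, 0, 0, 0, 0, 20], [0, 0, 0, 0, 0, 0, 20], [0, 0, 0, 0, 0, -1, 20], [0, 0, 0, 0, 0, -2, 20], [0, 0, 0, 0, 0, 0, 20]],
  ],
)

```text
t: 15.45
position: [565.8, -77.2, 54.4]
tcp_rot: [0.0, 0.998, 0.07, 0.002]
ft_force: [0.4, 0.2, -1.0]
width: 44.1
gripper_force: 61.2
```

apply_moves(
  motion=[
    [[0, 0, 0, 0, 0, -5.3, 20], [0, 0, 0, 0, 0, -5.3, 20], [0, 0, 0, 0, 0, -5.3, 20], [0, 0, 0, 0, 0, -5.3, 20], [0, 0, 0, 0, 0, -5.3, 20], [0, 0, 0, 0.36, -4.44, 0, 20], [0, 0, 0, 0.36, -4.44, 0, 20], [0, 0, 0, 0.36, -4.44, 0, 20]],
  ],
)

```text
t: 16.45
position: [555.7, 57.3, 317.3]
tcp_rot: [0.0, 0.998, 0.07, 0.0]
ft_force: [1.5, 0.0, -0.3]
width: 44.3
gripper_force: 61.5
```

apply_moves(
  motion=[
    [[0, 0, 0, 0.37, -4.44, 0, 20], [0, 0, 0, 0.37, -4.44, 0, 20], [0, 0, 0, 0.37, -4.44, 0, 20], [0, 0, 0, 0.37, -4.44, 0, 20], [0, 0, 0, 0.37, -4.44, 0, 20], [0, 0, 0, 0.37, -4.44, 0, 20], [0, 0, 0, 0.37, -4.44, 0, 20], [0, 0, 0, 0, 0, 0, 20]],
  ],
)

```text
t: 17.45
position: [535.5, 372.6, 316.8]
tcp_rot: [-0.001, 0.997, 0.073, -0.001]
ft_force: [-0.1, -0.8, -0.3]
width: 44.2
gripper_force: 61.5
```

apply_moves(
  motion=[
    [[0, 0, 0, 0, 0, 5, 20], [0, 0, 0, 0, 0, 5, 20], [0, 0, 0, 0, 0, 5, 20], [0, 0, 0, 0, 0, 5, 20], [0, 0, 0, 0, 0, 5, 20], [0, 0, 0, 0, 0, 2, 20], [0, 0, 0, 0, 0, 0, 20], [0, 0, 0, 0, 0, 0, 20]],
  ],
)

```text
t: 18.45
position: [539.8, 368.8, 49.3]
tcp_rot: [-0.001, 0.998, 0.07, 0.001]
ft_force: [0.7, 0.2, 0.1]
width: 44.7
gripper_force: 61.5
```

Run:
```python
from m import *
o=robot.get_obs(); print(o['position'].round(1),o['tcp_rot'].round(4),o['width'])
im,K,W=frame('wrist'); save('w7',im)
```

```text
[539.8 368.8  49.3] [-9.000e-04  9.976e-01  6.980e-02  1.500e-03] 44.74522701019537
```

View pics/w7.png

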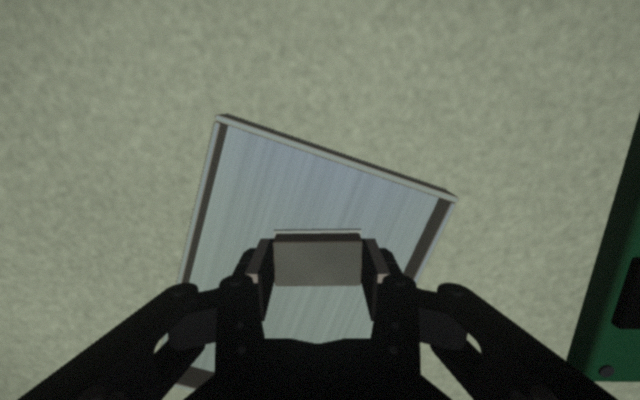

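Mount held level over the tray, at (317,262). I'll lower it and release, then return for the next one.

apply_moves(
  motion=[
    [[0, 0, 0, 0, 0, 2.5, 20], [0, 0, 0, 0, 0, 1.6, 20], [0, 0, 0, 0, 0, 0, 20], [0, 0, 0, 0, 0, 0, 65], [0, 0, 0, 0, 0, 0, 70], [0, 0, 0, 0, 0, 0, 70], [0, 0, 0, 0, 0, -3, 70], [0, 0, 0, 0, 0, -5, 70]],
  ],
)

```text
t: 19.5
position: [537.1, 366.5, 84.9]
tcp_rot: [0.001, 0.998, 0.07, -0.002]
ft_force: [0.6, -0.2, 0.6]
width: 59.8
gripper_force: 0.0
```

apply_moves(
  motion=[
    [[0, 0, 0, 0, 0, -5.8, 80], [0, 0, 0, 0, 0, -5.8, 80], [0, 0, 0, 0, 0, -5.8, 80], [0, 0, 0, 0, 0, -5.8, 80], [0, 0, 0, 0.04, 4.44, 0, 80], [0, 0, 0, 0.04, 4.44, 0, 80], [0, 0, 0, 0.04, 4.44, 0, 80], [0, 0, 0, 0.04, 4.44, 0, 80]],
  ],
)

```text
t: 20.5
position: [564.7, 190.6, 318.2]
tcp_rot: [0.0, 0.998, 0.07, 0.0]
ft_force: [0.7, -1.0, 0.0]
width: 68.6
gripper_force: 0.0
```

apply_moves(
  motion=[
    [[0, 0, 0, 0.04, 4.44, 0, 80], [0, 0, 0, 0.04, 4.44, 0, 80], [0, 0, 0, 0.04, 4.44, 0, 80], [0, 0, 0, 0.05, 4.45, 0, 80], [0, 0, 0, 0.05, 4.45, 0, 80], [0, 0, 0, 0.05, 4.45, 0, 80], [0, 0, 0, 0, 0, 3, 80], [0, 0, 0, 0, 0, 5, 80]],
  ],
)

```text
t: 21.5
position: [606.1, -72.8, 239.1]
tcp_rot: [0.001, 0.998, 0.069, 0.002]
ft_force: [0.7, 0.5, -1.4]
width: 68.3
gripper_force: 0.0
```

apply_moves(
  motion=[
    [[0, 0, 0, 0, 0, 5, 80], [0, 0, 0, 0, 0, 5, 80], [0, 0, 0, 0, 0, 4, 80], [0, 0, 0, 0, 0, 0, 80], [0, 0, 0, 0, 0, 0, 80]],
  ],
)

```text
t: 22.12
position: [605.8, -71.4, 99.7]
tcp_rot: [0.0, 0.998, 0.07, 0.001]
ft_force: [0.2, -0.0, 0.4]
width: 68.3
gripper_force: 0.0
```

apply_moves(
  motion=[
    [[0, 0, 0, 0, 0, 5, 80], [0, 0, 0, 0, 0, 2.6, 80], [0, 0, 0, 0, 0, 0, 80], [0, 0, 0, 0, 0, 0, 50], [0, 0, 0, 0, 0, 0, 20], [0, 0, 0, 0, 0, 0, 20], [0, 0, 0, 0, 0, 0, 20], [0, 0, 0, 0, 0, 0, 20]],
  ],
)

```text
t: 23.12
position: [607.0, -71.6, 25.3]
tcp_rot: [0.001, 0.998, 0.07, 0.002]
ft_force: [-0.7, -0.5, 5.7]
width: 44.0
gripper_force: 61.0
```

apply_moves(
  motion=[
    [[0, 0, 0, 0, 0, -1.7, 20], [0, 0, 0, 0, 0, -4, 20], [0, 0, 0, 0, 0, -6, 20], [0, 0, 0, 0, 0, -6, 20], [0, 0, 0, 0, 0, -6, 20], [0, 0, 0, 0, 0, -6, 20], [0, 0, 0, -0.52, -4.6, 0, 20], [0, 0, 0, -0.52, -4.6, 0, 20]],
  ],
)

```text
t: 24.12
position: [581.6, 19.0, 322.3]
tcp_rot: [0.0, 0.998, 0.069, 0.002]
ft_force: [-0.4, 0.6, -0.4]
width: 43.9
gripper_force: 61.2
```

apply_moves(
  motion=[
    [[0, 0, 0, -0.52, -4.6, 0, 20], [0, 0, 0, -0.52, -4.6, 0, 20], [0, 0, 0, -0.52, -4.6, 0, 20], [0, 0, 0, -0.52, -4.6, 0, 20], [0, 0, 0, -0.52, -4.6, 0, 20], [0, 0, 0, -0.52, -4.6, 0, 20], [0, 0, 0, -0.52, -4.6, 0, 20], [0, 0, 0, -0.52, -4.6, 0, 20]],
  ],
)

```text
t: 25.12
position: [488.4, 378.0, 321.3]
tcp_rot: [-0.0, 0.998, 0.07, 0.001]
ft_force: [0.2, -0.5, -0.8]
width: 43.9
gripper_force: 61.2
```

apply_moves(
  motion=[
    [[0, 0, 0, 0, 0, 0, 20], [0, 0, 0, 0, 0, 5, 20], [0, 0, 0, 0, 0, 5, 20], [0, 0, 0, 0, 0, 5, 20], [0, 0, 0, 0, 0, 5, 20], [0, 0, 0, 0, 0, 5, 20], [0, 0, 0, 0, 0, 0, 20], [0, 0, 0, 0, 0, 0, 20]],
  ],
)

```text
t: 26.12
position: [490.4, 377.4, 71.7]
tcp_rot: [-0.001, 0.998, 0.07, 0.001]
ft_force: [0.8, 0.8, -1.1]
width: 44.1
gripper_force: 61.3
```

apply_moves(
  motion=[
    [[0, 0, 0, 0, 0, 4, 20], [0, 0, 0, 0, 0, 2.1, 20], [0, 0, 0, 0, 0, 0, 20], [0, 0, 0, 0, 0, 0, 65], [0, 0, 0, 0, 0, 0, 70], [0, 0, 0, 0, 0, 0, 70], [0, 0, 0, 0, 0, -3, 70], [0, 0, 0, 0, 0, -5, 70]],
  ],
)

```text
t: 27.12
position: [487.8, 375.4, 87.4]
tcp_rot: [0.001, 0.998, 0.07, -0.002]
ft_force: [0.1, 1.1, 0.6]
width: 59.8
gripper_force: 0.0
```

apply_moves(
  motion=[
    [[0, 0, 0, 0, 0, -5.8, 80], [0, 0, 0, 0, 0, -5.8, 80], [0, 0, 0, 0, 0, -5.8, 80], [0, 0, 0, 0, 0, -5.8, 80], [0, 0, 0, 0.93, 4.59, 0, 80], [0, 0, 0, 0.93, 4.59, 0, 80], [0, 0, 0, 0.93, 4.59, 0, 80], [0, 0, 0, 0.93, 4.59, 0, 80]],
  ],
)

```text
t: 28.12
position: [551.6, 198.5, 320.5]
tcp_rot: [0.0, 0.998, 0.07, 0.0]
ft_force: [0.1, -0.5, 1.0]
width: 68.7
gripper_force: 0.0
```

apply_moves(
  motion=[
    [[0, 0, 0, 0.93, 4.59, 0, 80], [0, 0, 0, 0.93, 4.59, 0, 80], [0, 0, 0, 0.93, 4.59, 0, 80], [0, 0, 0, 0.93, 4.59, 0, 80], [0, 0, 0, 0.93, 4.59, 0, 80], [0, 0, 0, 0.93, 4.59, 0, 80], [0, 0, 0, 0, 0, 3, 80], [0, 0, 0, 0, 0, 5, 80]],
  ],
)

```text
t: 29.12
position: [646.7, -65.9, 241.3]
tcp_rot: [0.0, 0.998, 0.069, 0.002]
ft_force: [0.5, -0.0, -0.5]
width: 68.2
gripper_force: 0.0
```

apply_moves(
  motion=[
    [[0, 0, 0, 0, 0, 5, 80], [0, 0, 0, 0, 0, 5, 80], [0, 0, 0, 0, 0, 4, 80], [0, 0, 0, 0, 0, 0, 80], [0, 0, 0, 0, 0, 0, 80]],
  ],
)

```text
t: 29.75
position: [646.3, -64.7, 101.8]
tcp_rot: [-0.0, 0.998, 0.07, 0.001]
ft_force: [0.3, -0.1, 0.4]
width: 68.5
gripper_force: 0.0
```

apply_moves(
  motion=[
    [[0, 0, 0, 0, 0, 5, 80], [0, 0, 0, 0, 0, 2.8, 80], [0, 0, 0, 0, 0, 0, 80], [0, 0, 0, 0, 0, 0, 50], [0, 0, 0, 0, 0, 0, 20], [0, 0, 0, 0, 0, 0, 20], [0, 0, 0, 0, 0, 0, 20], [0, 0, 0, 0, 0, 0, 20]],
  ],
)

```text
t: 30.75
position: [647.7, -64.9, 25.5]
tcp_rot: [0.0, 0.998, 0.07, 0.003]
ft_force: [-0.9, 0.8, 5.5]
width: 44.1
gripper_force: 61.7
```

apply_moves(
  motion=[
    [[0, 0, 0, 0, 0, -1.7, 20], [0, 0, 0, 0, 0, -4, 20], [0, 0, 0, 0, 0, -6, 20], [0, 0, 0, 0, 0, -6, 20], [0, 0, 0, 0, 0, -6, 20], [0, 0, 0, 0, 0, -6, 20], [0, 0, 0, -1.4, -4.75, 0, 20], [0, 0, 0, -1.4, -4.75, 0, 20]],
  ],
)

```text
t: 31.75
position: [603.9, 26.1, 321.9]
tcp_rot: [0.0, 0.998, 0.069, 0.002]
ft_force: [0.8, 1.4, -1.0]
width: 44.0
gripper_force: 61.2
```

apply_moves(
  motion=[
    [[0, 0, 0, -1.4, -4.75, 0, 20], [0, 0, 0, -1.4, -4.75, 0, 20], [0, 0, 0, -1.4, -4.75, 0, 20], [0, 0, 0, -1.4, -4.75, 0, 20], [0, 0, 0, -1.4, -4.75, 0, 20], [0, 0, 0, -1.4, -4.75, 0, 20], [0, 0, 0, -1.4, -4.75, 0, 20], [0, 0, 0, -1.4, -4.75, 0, 20]],
  ],
)

```text
t: 32.75
position: [439.3, 387.2, 320.8]
tcp_rot: [-0.0, 0.998, 0.07, 0.001]
ft_force: [1.0, 0.2, -0.7]
width: 44.0
gripper_force: 61.2
```

apply_moves(
  motion=[
    [[0, 0, 0, 0, 0, 0, 20], [0, 0, 0, 0, 0, 5, 20], [0, 0, 0, 0, 0, 5, 20], [0, 0, 0, 0, 0, 5, 20], [0, 0, 0, 0, 0, 5, 20], [0, 0, 0, 0, 0, 5, 20], [0, 0, 0, 0, 0, 0, 20], [0, 0, 0, 0, 0, 0, 20]],
  ],
)

```text
t: 33.75
position: [441.4, 386.8, 71.4]
tcp_rot: [-0.001, 0.998, 0.07, 0.001]
ft_force: [-0.3, -0.5, -0.4]
width: 43.9
gripper_force: 61.4
```

apply_moves(
  motion=[
    [[0, 0, 0, 0, 0, 4, 20], [0, 0, 0, 0, 0, 2.1, 20], [0, 0, 0, 0, 0, 0, 20], [0, 0, 0, 0, 0, 0, 65], [0, 0, 0, 0, 0, 0, 70], [0, 0, 0, 0, 0, 0, 70], [0, 0, 0, 0, 0, -3, 70], [0, 0, 0, 0, 0, -5, 70]],
  ],
)

```text
t: 34.75
position: [439.0, 384.7, 87.5]
tcp_rot: [0.001, 0.998, 0.07, -0.002]
ft_force: [1.0, 0.5, 0.4]
width: 60.1
gripper_force: 0.0
```

apply_moves(
  motion=[
    [[0, 0, 0, 0, 0, -5.8, 80], [0, 0, 0, 0, 0, -5.8, 80], [0, 0, 0, 0, 0, -5.8, 80], [0, 0, 0, 0, 0, -5.8, 80], [0, 0, 0, 0.8, 4.4, 0, 80], [0, 0, 0, 0.8, 4.4, 0, 80], [0, 0, 0, 0, 0, 0, 80], [0, 0, 0, 0, 0, 0, 80]],
  ],
)

```text
t: 35.75
position: [468.0, 301.4, 320.3]
tcp_rot: [-0.0, 0.998, 0.07, 0.0]
ft_force: [1.1, -0.9, 0.1]
width: 68.5
gripper_force: 0.0
```

Run:
```python
from m import *
o=robot.get_obs(); print(o['position'].round(1))
im,K,W=frame('wrist'); t,Kt,Wt=frame('top'); save('w8',np.vstack([im[:240],cv2.resize(t[140:290,140:480],(640,282))]))
m=(t.max(2)<95).astype(np.uint8)*255
roi=np.zeros_like(m); roi[180:280,395:490]=255
for r in rects(m&roi,Kt,Wt,12,20): print('fresh',r)
c=np.array([490.,377]); ex=np.array([.982,-.187]); ey=np.array([.187,.982])
m=((im.max(2)<110)&(cv2.cvtColor(im,cv2.COLOR_BGR2HSV)[...,1]<60)).astype(np.uint8)*255; m[240:]=0
for r in rects(cv2.morphologyEx(m,cv2.MORPH_OPEN,np.ones((3,3))),K,W,18,150):
    d=r[0]-c; print(r,'tray',(d@ex).round(1),(d@ey).round(1))
```

```text
[468.  301.4 320.3]
fresh (array([ 429.6, -273.6]), array([45.8, 27.8]), -35.6)
fresh (array([ 438.3, -385.2]), array([42.6, 28.5]), -1.2)
fresh (array([ 582.9, -279. ]), array([46.1, 27.4]), 4.3)
(array([ 440.6, -208.1]), array([71.3, 29.6]), 25.2) tray 60.9 -583.8
(array([ 476.2, -137.8]), array([51.1, 25.8]), -85.2) tray 82.7 -508.1
(array([440.7, 386.4]), array([44.7, 26.3]), -82.0) tray -50.2 0.0
(array([489.2, 376.8]), array([44.5, 24.8]), -82.0) tray -0.7 -0.3
(array([538.3, 367.6]), array([44.5, 21.9]), -82.0) tray 49.2 -0.2
(array([465.1, 431.2]), array([239.4, 116.3]), 25.4) tray -34.6 48.6
(array([535.8,   1.7]), array([348.3, 261.5]), -59.0) tray 115.2 -360.0
```

View pics/w8.png

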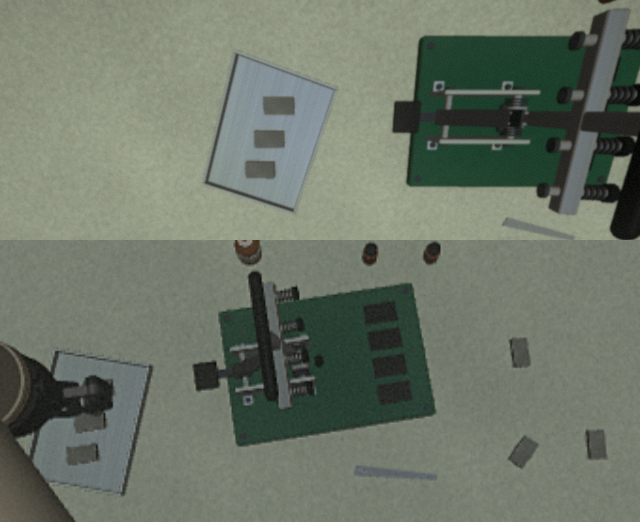

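Three mounts lie flat in the tray, centres within 1 mm of where I wanted them, and the bed is empty with four black marks visible. The three fresh mounts haven't moved. Next I go to the fresh mounts.

apply_moves(
  motion=[
    [[0, 0, 0, -0.38, 4.58, 0, 80], [0, 0, 0, -0.38, 4.58, 0, 80], [0, 0, 0, -0.38, 4.58, 0, 80], [0, 0, 0, -0.38, 4.58, 0, 80], [0, 0, 0, -0.38, 4.58, 0, 80], [0, 0, 0, -0.38, 4.58, 0, 80], [0, 0, 0, -0.38, 4.58, 0, 80], [0, 0, 0, -0.38, 4.58, 0, 80]],
  ],
)

```text
t: 36.85
position: [489.6, -66.0, 320.1]
tcp_rot: [-0.0, 0.997, 0.071, 0.0]
ft_force: [1.0, -0.2, 0.4]
width: 68.3
gripper_force: 0.0
```

apply_moves(
  motion=[
    [[0, 0, 0, -0.38, 4.58, 0, 80], [0, 0, 0, -0.38, 4.58, 0, 80], [0, 0, 0, -0.38, 4.58, 0, 80], [0, 0, 0, -0.38, 4.58, 0, 80], [0, 0, 0, 0, 0, 0, 80], [0, 0, 0, 0, 0, 0, 80], [0, 0, 0, 0, 0, 0, 80]],
  ],
)

```text
t: 37.72
position: [500.5, -247.4, 320.0]
tcp_rot: [-0.0, 0.997, 0.072, 0.0]
ft_force: [-0.2, 1.3, -0.1]
width: 68.4
gripper_force: 0.0
```

```bash
cat > f.py <<'E'
from m import *
def look(n):
    o=robot.get_obs(); print(o['t'],o['position'].round(1),o['tcp_rot'].round(4))
    im,K,W=frame('wrist'); hsv=cv2.cvtColor(im,cv2.COLOR_BGR2HSV); save(n,im)
    m=((im.max(2)<115)&(hsv[...,1]<60)&(im.max(2)>45)).astype(np.uint8)*255; m[240:]=0
    for r in rects(cv2.morphologyEx(m,cv2.MORPH_OPEN,np.ones((3,3))),K,W,12,150):
        if r[1][0]<60: print('grey',r)
    x=(im.max(2)<45).astype(np.uint8)*255; x[240:]=0
    for r in rects(x,K,W,20,150):
        if 40<r[1][0]<60: print('black',r)
E
python3 - <<'E'
from f import *
look('w9')
im,K,W=frame('top'); x=(im.max(2)<38).astype(np.uint8)*255; roi=x*0; roi[165:235,320:372]=255
for r in rects(x&roi,K,W,20,20): print('top black',r)
E
```

```text
37.725 [ 500.5 -247.4  320. ] [-4.000e-04  9.974e-01  7.160e-02  1.000e-04]
grey (array([ 439.4, -386.8]), array([46.7, 28.3]), -0.3)
grey (array([ 430. , -275.3]), array([45.1, 27.2]), -38.1)
grey (array([ 583. , -281.3]), array([43.4, 25.1]), 4.5)
black (array([522.3, -81.7]), array([50.1, 31.4]), -81.8)
black (array([564.2, -76. ]), array([50.6, 31. ]), -81.8)
black (array([546.4, 181.5]), array([52.8, 12. ]), -88.6)
black (array([568.6,  95.3]), array([57.5, 37.7]), 3.7)
black (array([606.3, -70.1]), array([50.4, 30.5]), -81.8)
black (array([647.8, -64.1]), array([51. , 31.1]), -81.8)
top black (array([609.8, -65.7]), array([33.3, 20.2]), 47.4)
```

apply_moves(
  motion=[
    [[0, 0, -0.183, 0, 0, 0, 80], [0, 0, -0.183, 0, 0, 0, 80], [0, 0, -0.183, 0, 0, 0, 80], [0, 0, -0.183, 0, 0, 0, 80], [0, 0, -0.183, 0, 0, 0, 80], [0, 0, -0.183, 0, 0, 0, 80], [0, 0, -0.183, 0, 0, 0, 80], [0, 0, -0.183, 0, 0, 0, 80]],
  ],
)

```text
t: 38.83
position: [500.0, -248.8, 320.3]
tcp_rot: [0.0, 0.693, 0.721, 0.0]
ft_force: [0.3, 0.5, -0.3]
width: 68.4
gripper_force: 0.0
```

apply_moves(
  motion=[
    [[0, 0, -0.042, 0, 0, 0, 80], [0, 0, 0, -2, 4, 3, 80], [0, 0, 0, -2, 4, 4, 80], [0, 0, 0, 0, 0, 4, 80], [0, 0, 0, 0, 0, 4, 80], [0, 0, 0, 0, 0, 4, 80], [0, 0, 0, 0, 0, 0, 80], [0, 0, 0, 0, 0, 0, 80]],
  ],
)

```text
t: 39.83
position: [583.7, -283.4, 131.7]
tcp_rot: [0.001, 0.68, 0.733, 0.0]
ft_force: [-0.4, 0.2, 0.2]
width: 68.3
gripper_force: 0.0
```

Run:
```python
from f import *
look('w10'); print(robot.get_obs()['joint_positions'].round(2))
```

```text
39.825 [ 583.7 -283.4  131.7] [1.000e-03 6.799e-01 7.333e-01 4.000e-04]
grey (array([ 583., -281.]), array([44.4, 26.6]), 4.3)
grey (array([ 428.5, -277.3]), array([47.6, 26.9]), -39.8)
[ 0.64  0.59 -0.32  1.64  0.22  0.95  0.32]
```

apply_moves(
  motion=[
    [[0, 0, 0, 0.15, 0, 4, 80], [0, 0, 0, 0, 0, 4, 80], [0, 0, 0, 0, 0, 3, 80], [0, 0, 0, 0, 0, 1.6, 80], [0, 0, 0, 0, 0, 0, 80], [0, 0, 0, 0, 0, 0, 50], [0, 0, 0, 0, 0, 0, 20], [0, 0, 0, 0, 0, 0, 20]],
  ],
)

```text
t: 40.88
position: [584.3, -282.8, 6.5]
tcp_rot: [0.002, 0.68, 0.733, 0.001]
ft_force: [0.1, 0.8, 6.8]
width: 43.9
gripper_force: 61.6
```

apply_moves(
  motion=[
    [[0, 0, 0, 0, 0, 0, 20], [0, 0, 0, 0, 0, 0, 20], [0, 0, 0, 0, 0, -2, 20], [0, 0, 0, 0, 0, -5, 20], [0, 0, 0, 0, 0, -5, 20], [0, 0, 0, 0, 0, 0, 20], [0, 0, 0, 0, 0, 0, 20]],
  ],
)

```text
t: 41.75
position: [582.3, -282.2, 125.0]
tcp_rot: [0.0, 0.68, 0.733, -0.0]
ft_force: [-1.3, 1.0, -1.1]
width: 44.0
gripper_force: 61.3
```

apply_moves(
  motion=[
    [[0, 0, 0.183, 0, 0, 0, 20], [0, 0, 0.183, 0, 0, 0, 20], [0, 0, 0.183, 0, 0, 0, 20], [0, 0, 0.183, 0, 0, 0, 20], [0, 0, 0.183, 0, 0, 0, 20], [0, 0, 0.183, 0, 0, 0, 20], [0, 0, 0.183, 0, 0, 0, 20], [0, 0, 0.183, 0, 0, 0, 20]],
  ],
)

```text
t: 42.75
position: [581.0, -281.4, 122.1]
tcp_rot: [-0.001, 0.996, 0.088, -0.002]
ft_force: [0.4, 0.3, -0.8]
width: 43.7
gripper_force: 61.3
```

apply_moves(
  motion=[
    [[0, 0, 0.039, 0, 0, 0, 20], [0, 0, 0, 1.9, -4.13, 0, 20], [0, 0, 0, 1.9, -4.13, 0, 20], [0, 0, 0, 1.9, -4.13, 0, 20], [0, 0, 0, 1.9, -4.13, 0, 20], [0, 0, 0, 1.9, -4.13, 0, 20], [0, 0, 0, 0, 0, 0, 20], [0, 0, 0, 0, 0, 0, 20]],
  ],
)

```text
t: 43.75
position: [646.3, -64.6, 123.2]
tcp_rot: [0.0, 0.997, 0.072, -0.001]
ft_force: [-0.5, -1.8, -0.1]
width: 43.5
gripper_force: 61.3
```

apply_moves(
  motion=[
    [[0, 0, 0, 0, 0, 3, 20], [0, 0, 0, 0, 0, 3, 20], [0, 0, 0, 0, 0, 0, 20], [0, 0, 0, 0, 0, 0, 20]],
  ],
)

```text
t: 44.25
position: [647.4, -65.6, 64.8]
tcp_rot: [0.0, 0.997, 0.071, 0.0]
ft_force: [-1.2, 0.5, 0.6]
width: 44.2
gripper_force: 61.3
```

Run:
```python
from f import *
look('w11')
```

```text
44.25 [647.4 -65.6  64.8] [3.000e-04 9.975e-01 7.070e-02 3.000e-04]
grey (array([747.9, -51.2]), array([23.3, 22.8]), 16.9)
grey (array([745.4, 131.6]), array([20.2,  8.3]), -8.8)
black (array([653.9, -63.9]), array([49.3, 14.3]), -81.9)
```

View pics/w11.png

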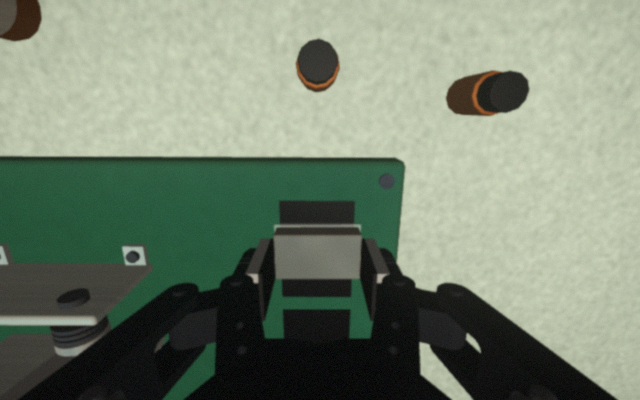

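The mount is held square over the far station mark, with its centre at (317,252). I'll lower and release.

apply_moves(
  motion=[
    [[0, 0, 0, 0, -0.1, 2, 20], [0, 0, 0, 0, 0, 1.4, 20], [0, 0, 0, 0, 0, 0.45, 20], [0, 0, 0, 0, 0, 0, 20], [0, 0, 0, 0, 0, 0, 60], [0, 0, 0, 0, 0, 0, 75], [0, 0, 0, 0, 0, 0, 80], [0, 0, 0, 0, 0, -2, 80]],
  ],
)

```text
t: 45.3
position: [645.1, -63.0, 44.2]
tcp_rot: [-0.0, 0.997, 0.071, -0.002]
ft_force: [0.2, -0.3, 0.2]
width: 68.2
gripper_force: 0.0
```

apply_moves(
  motion=[
    [[0, 0, 0, 0, 0, -6, 80], [0, 0, 0, 0, 0, -6, 80], [0, 0, 0, -3, 3.5, -6, 80], [0, 0, 0, -3, 3.5, 0, 80], [0, 0, 0, -3, 3.5, 0, 80], [0, 0, 0, -3, 3.5, 0, 80], [0, 0, 0, 0, 0, 0, 80], [0, 0, 0, 0, 0, 0, 80]],
  ],
)

```text
t: 46.3
position: [552.9, -211.7, 216.3]
tcp_rot: [-0.0, 0.997, 0.071, 0.001]
ft_force: [0.9, 0.1, -0.0]
width: 68.1
gripper_force: 0.0
```

```bash
sed -i 's/K,W,12,150/K,W,H,150/; s/def look(n)/def look(n,H=12)/' f.py
python3 - <<'E'
from f import *
look('w12',12); look('w12',33)
E
```

```text
46.3 [ 552.9 -211.7  216.3] [-0.000e+00  9.975e-01  7.120e-02  9.000e-04]
grey (array([526.6,  70.8]), array([53.8, 15.5]), -81.8)
grey (array([549.2, 137.4]), array([46.6, 23.5]), -79.6)
grey (array([561.1, 110.5]), array([49.3, 35.7]), 23.2)
grey (array([595.3,  78.6]), array([50.8,  6.4]), -81.8)
grey (array([648.3, -56. ]), array([52.9, 29. ]), -81.8)
black (array([522.1, -81.6]), array([50.3, 30.4]), -81.8)
black (array([563.4, -75.8]), array([50. , 29.5]), -81.8)
black (array([566.4,  47.5]), array([42.7, 13.2]), -76.3)
black (array([605.1, -69.9]), array([50. , 30.6]), -81.8)
46.35 [ 553.2 -210.9  216. ] [-2.000e-04  9.974e-01  7.200e-02  8.000e-04]
grey (array([553.6, 117.2]), array([43.9, 23.3]), -81.7)
grey (array([564.4,  90.9]), array([47.3, 33.2]), 25.3)
grey (array([598.6,  61.7]), array([47.7,  8.9]), -81.7)
grey (array([647. , -64.7]), array([49.9, 27.2]), -81.7)
black (array([522.4, -81.6]), array([49.8, 30.4]), -81.7)
black (array([563.7, -75.8]), array([49.9, 29.5]), -81.7)
black (array([566.1,  47.2]), array([41.8, 13.3]), -77.3)
black (array([548.9,  84.7]), array([43.3, 18.5]), -17.6)
black (array([605.3, -70.1]), array([50.1, 30.6]), -81.7)
```

apply_moves(
  motion=[
    [[0, 0, -0.183, 0, 0, 0, 80], [0, 0, -0.183, 0, 0, 0, 80], [0, 0, -0.183, 0, 0, 0, 80], [0, 0, -0.183, 0, 0, 0, 80], [0, 0, -0.028, 0, 0, 0, 80], [0, 0, 0, -3.19, -1.42, 0, 80], [0, 0, 0, -3.19, -1.42, 0, 80], [0, 0, 0, -3.19, -1.42, 0, 80]],
  ],
)

```text
t: 47.4
position: [459.3, -260.5, 215.1]
tcp_rot: [-0.0, 0.9, 0.435, 0.0]
ft_force: [0.2, -0.5, 1.1]
width: 67.9
gripper_force: 0.0
```

apply_moves(
  motion=[
    [[0, 0, 0, -3.19, -1.42, 0, 80], [0, 0, 0, 0, 0, 3, 80], [0, 0, 0, 0, 0, 3.5, 80], [0, 0, 0, 0, 0, 2, 80], [0, 0, 0, 0, 0, 0, 80], [0, 0, 0, 0, 0, 0, 80]],
  ],
)

```text
t: 48.15
position: [429.7, -277.0, 130.9]
tcp_rot: [0.0, 0.9, 0.436, 0.0]
ft_force: [-0.1, 0.7, 0.5]
width: 68.1
gripper_force: 0.0
```

Run:
```python
from f import *
look('w13')
im,K,W=frame('top'); m=(im.max(2)<95).astype(np.uint8)*255
roi=np.zeros_like(m); roi[180:280,385:490]=255
for r in rects(m&roi,K,W,12,20): print('top',r)
```

```text
48.15 [ 429.7 -277.   130.9] [5.000e-04 8.999e-01 4.360e-01 4.000e-04]
grey (array([ 429.9, -275.2]), array([44.5, 27.6]), -38.3)
top (array([ 430.2, -273.5]), array([46.6, 26.7]), -40.0)
top (array([ 472.6, -383.7]), array([234.1, 198.6]), -5.9)
```

apply_moves(
  motion=[
    [[0, 0, 0, 0.15, -0.1, 4, 80], [0, 0, 0, 0, 0, 4, 80], [0, 0, 0, 0, 0, 3, 80], [0, 0, 0, 0, 0, 1.5, 80], [0, 0, 0, 0, 0, 0, 80], [0, 0, 0, 0, 0, 0, 50], [0, 0, 0, 0, 0, 0, 20], [0, 0, 0, 0, 0, 0, 20]],
  ],
)

```text
t: 49.25
position: [430.1, -275.9, 6.9]
tcp_rot: [0.001, 0.9, 0.436, 0.001]
ft_force: [-0.5, 0.2, 4.5]
width: 43.6
gripper_force: 60.5
```

apply_moves(
  motion=[
    [[0, 0, 0, 0, 0, 0, 20], [0, 0, 0, 0, 0, 0, 20], [0, 0, 0, 0, 0, -2, 20], [0, 0, 0, 0, 0, -5, 20], [0, 0, 0, 0, 0, -5, 20], [0, 0, 0, 0, 0, 0, 20], [0, 0, 0, 0, 0, 0, 20]],
  ],
)

```text
t: 50.12
position: [428.9, -275.3, 125.7]
tcp_rot: [0.001, 0.9, 0.436, 0.0]
ft_force: [0.2, -0.3, -0.6]
width: 43.6
gripper_force: 61.5
```

apply_moves(
  motion=[
    [[0, 0, 0.183, 0, 0, 0, 20], [0, 0, 0.183, 0, 0, 0, 20], [0, 0, 0.183, 0, 0, 0, 20], [0, 0, 0.183, 0, 0, 0, 20], [0, 0, 0.028, 0, 0, 0, 20], [0, 0, 0, 3.4, -2.97, 0, 20], [0, 0, 0, 3.4, -2.97, 0, 20], [0, 0, 0, 3.4, -2.97, 0, 20]],
  ],
)

```text
t: 51.12
position: [517.3, -171.4, 124.2]
tcp_rot: [-0.0, 0.997, 0.073, -0.001]
ft_force: [0.4, -0.0, -1.0]
width: 43.6
gripper_force: 61.4
```

apply_moves(
  motion=[
    [[0, 0, 0, 3.4, -2.97, 0, 20], [0, 0, 0, 3.4, -2.97, 0, 20], [0, 0, 0, 3.4, -2.97, 0, 20], [0, 0, 0, 0, 0, 3, 20], [0, 0, 0, 0, 0, 3, 20], [0, 0, 0, 0, 0, 0, 20], [0, 0, 0, 0, 0, 0, 20]],
  ],
)

```text
t: 52.0
position: [605.6, -70.0, 65.4]
tcp_rot: [-0.0, 0.997, 0.072, 0.0]
ft_force: [0.8, -0.8, -0.5]
width: 43.7
gripper_force: 61.4
```

Run:
```python
from f import *
look('w14',33)
```

```text
52.0 [605.6 -70.   65.4] [-0.      0.9974  0.0718  0.    ]
grey (array([601.8, -70.3]), array([54.3,  5.6]), -81.7)
grey (array([651.8, -85.7]), array([28.3,  3.9]), 7.7)
grey (array([ 681.9, -102.9]), array([8.7, 8.3]), -81.7)
black (array([611.4, -69.9]), array([48.5, 15.8]), -81.7)
```

apply_moves(
  motion=[
    [[0, 0, 0, 0, 0, 2, 20], [0, 0, 0, 0, 0, 1.4, 20], [0, 0, 0, 0, 0, 0.45, 20], [0, 0, 0, 0, 0, 0, 20], [0, 0, 0, 0, 0, 0, 60], [0, 0, 0, 0, 0, 0, 75], [0, 0, 0, 0, 0, 0, 80], [0, 0, 0, 0, 0, -2, 80]],
  ],
)

```text
t: 53.05
position: [603.8, -69.6, 45.6]
tcp_rot: [-0.0, 0.997, 0.071, -0.002]
ft_force: [0.1, 0.7, 0.6]
width: 68.5
gripper_force: 0.0
```

apply_moves(
  motion=[
    [[0, 0, 0, 0, 0, -6, 80], [0, 0, 0, 0, 0, -6, 80], [0, 0, 0, -2.5, 4, -6, 80], [0, 0, 0, -2.5, 4, 0, 80], [0, 0, 0, -2.5, 4, 0, 80], [0, 0, 0, -2.5, 4, 0, 80], [0, 0, 0, 0, 0, 0, 80], [0, 0, 0, 0, 0, 0, 80]],
  ],
)

```text
t: 54.05
position: [533.1, -234.3, 216.9]
tcp_rot: [-0.0, 0.997, 0.071, 0.001]
ft_force: [1.1, 1.1, 0.3]
width: 68.2
gripper_force: 0.0
```

Run:
```python
from f import *
look('w15',12); look('w15',33)
```

```text
54.05 [ 533.1 -234.3  216.9] [-0.000e+00  9.975e-01  7.120e-02  8.000e-04]
grey (array([603.5, -62.2]), array([53.4, 28.1]), -81.8)
grey (array([648.9, -51.9]), array([48.1, 28.8]), -81.8)
black (array([522.5, -81.6]), array([50.4, 30.5]), -81.8)
black (array([563.9, -75.7]), array([50.3, 30.6]), -81.8)
black (array([567.8,  49.2]), array([44.8, 12.6]), -81.8)
black (array([647.3, -64.8]), array([49.7, 30.1]), -81.8)
54.1 [ 533.4 -233.4  216.6] [-2.000e-04  9.974e-01  7.200e-02  7.000e-04]
grey (array([603.7, -71.9]), array([50.2, 26.4]), -81.7)
grey (array([646.3, -64.8]), array([50.3, 28. ]), -81.7)
black (array([521.8, -81.5]), array([50.1, 31.7]), -82.6)
black (array([564.1, -75.8]), array([50.7, 30.6]), -81.7)
black (array([567.7,  49. ]), array([45.3, 12.6]), -81.7)
black (array([647.4, -64.7]), array([49.6, 30.1]), -81.7)
```

Run:
```python
import cv2
im=cv2.imread('pics/w15.png'); t=None
cv2.imwrite('pics/v15.png',im)
```

```text
(no output)
```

View pics/v15.png

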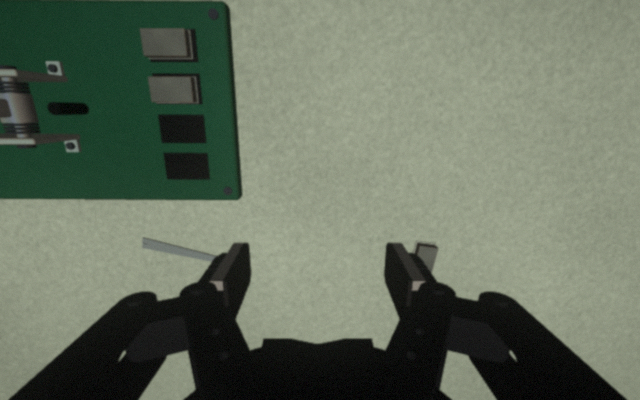

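Both placed mounts sit on their marks, at (168,44) and (174,90), with two marks still free. Now the third mount.

apply_moves(
  motion=[
    [[0, 0, -0.183, 0, 0, 0, 80], [0, 0, -0.183, 0, 0, 0, 80], [0, 0, -0.183, 0, 0, 0, 80], [0, 0, -0.183, 0, 0, 0, 80], [0, 0, -0.183, 0, 0, 0, 80], [0, 0, -0.183, 0, 0, 0, 80], [0, 0, -0.183, 0, 0, 0, 80], [0, 0, -0.138, 0, 0, 0, 80]],
  ],
)

```text
t: 55.15
position: [533.5, -232.9, 215.9]
tcp_rot: [-0.0, 0.707, 0.707, 0.0]
ft_force: [0.3, -0.2, -0.9]
width: 68.4
gripper_force: 0.0
```

apply_moves(
  motion=[
    [[0, 0, 0, -3.84, -2.31, 1, 80], [0, 0, 0, -3.84, -2.31, 2, 80], [0, 0, 0, -3.84, -2.31, 2, 80], [0, 0, 0, -3.84, -2.31, 2, 80], [0, 0, 0, 0, 0, 1.5, 80], [0, 0, 0, 0, 0, 0, 80], [0, 0, 0, 0, 0, 0, 80]],
  ],
)

```text
t: 56.02
position: [441.0, -385.5, 131.4]
tcp_rot: [0.0, 0.709, 0.705, 0.001]
ft_force: [0.3, 0.7, 0.2]
width: 68.1
gripper_force: 0.0
```

Run:
```python
from f import *
look('w16')
im,K,W=frame('top'); x=(im.max(2)<95).astype(np.uint8)*255;print()
```

```text
56.025 [ 441.  -385.5  131.4] [3.000e-04 7.090e-01 7.052e-01 6.000e-04]
grey (array([ 438.5, -387.1]), array([44.8, 27.8]), -0.3)
```

apply_moves(
  motion=[
    [[0, 0, 0, -0.12, -0.18, 4, 80], [0, 0, 0, 0, 0, 4, 80], [0, 0, 0, 0, 0, 3, 80], [0, 0, 0, 0, 0, 1.5, 80], [0, 0, 0, 0, 0, 0, 80], [0, 0, 0, 0, 0, 0, 50], [0, 0, 0, 0, 0, 0, 20], [0, 0, 0, 0, 0, 0, 20]],
  ],
)

```text
t: 57.12
position: [438.4, -389.5, 7.8]
tcp_rot: [0.002, 0.71, 0.704, 0.0]
ft_force: [-1.0, 0.9, 5.9]
width: 43.5
gripper_force: 60.8
```

apply_moves(
  motion=[
    [[0, 0, 0, 0, 0, 0, 20], [0, 0, 0, 0, 0, 0, 20], [0, 0, 0, 0, 0, -2, 20], [0, 0, 0, 0, 0, -5, 20], [0, 0, 0, 0, 0, -5, 20], [0, 0, 0, 0, 0, 0, 20], [0, 0, 0, 0, 0, 0, 20]],
  ],
)

```text
t: 58.0
position: [437.1, -388.7, 126.8]
tcp_rot: [0.001, 0.71, 0.704, 0.0]
ft_force: [0.5, -1.1, -0.9]
width: 43.3
gripper_force: 61.2
```

apply_moves(
  motion=[
    [[0, 0, 0.183, 0, 0, 0, 20], [0, 0, 0.183, 0, 0, 0, 20], [0, 0, 0.183, 0, 0, 0, 20], [0, 0, 0.183, 0, 0, 0, 20], [0, 0, 0.183, 0, 0, 0, 20], [0, 0, 0.183, 0, 0, 0, 20], [0, 0, 0.183, 0, 0, 0, 20], [0, 0, 0.138, 0, 0, 0, 20]],
  ],
)

```text
t: 59.0
position: [436.0, -387.6, 124.1]
tcp_rot: [-0.001, 0.998, 0.069, -0.001]
ft_force: [-0.1, 0.9, -0.1]
width: 43.8
gripper_force: 61.2
```

apply_moves(
  motion=[
    [[0, 0, 0, 2.4, -4.17, 0, 20], [0, 0, 0, 2.4, -4.17, 0, 20], [0, 0, 0, 2.4, -4.17, 0, 20], [0, 0, 0, 2.4, -4.17, 0, 20], [0, 0, 0, 2.4, -4.17, 0, 20], [0, 0, 0, 2.4, -4.17, 0, 20], [0, 0, 0, 2.4, -4.17, 0, 20], [0, 0, 0, 0, 0, 0, 20]],
  ],
)

```text
t: 60.0
position: [562.1, -69.6, 124.3]
tcp_rot: [-0.001, 0.997, 0.075, -0.001]
ft_force: [-0.7, -1.0, -1.5]
width: 43.3
gripper_force: 61.2
```

apply_moves(
  motion=[
    [[0, 0, 0, 0, 0, 3, 20], [0, 0, 0, 0, 0, 3, 20], [0, 0, 0, 0, 0, 0, 20], [0, 0, 0, 0, 0, 0, 20]],
  ],
)

```text
t: 60.5
position: [561.7, -76.4, 65.9]
tcp_rot: [0.0, 0.997, 0.071, -0.0]
ft_force: [0.2, -0.3, -0.3]
width: 43.5
gripper_force: 61.2
```

apply_moves(
  motion=[
    [[0, 0, 0, 0, 0, 2, 20], [0, 0, 0, 0, 0, 1.4, 20], [0, 0, 0, 0, 0, 0.45, 20], [0, 0, 0, 0, 0, 0, 20], [0, 0, 0, 0, 0, 0, 60], [0, 0, 0, 0, 0, 0, 75], [0, 0, 0, 0, 0, 0, 80], [0, 0, 0, 0, 0, -2, 80]],
  ],
)

```text
t: 61.5
position: [560.3, -75.5, 46.5]
tcp_rot: [-0.0, 0.997, 0.071, -0.002]
ft_force: [-0.9, -0.0, 0.4]
width: 68.3
gripper_force: 0.0
```

apply_moves(
  motion=[
    [[0, 0, 0, 0, 0, -5, 80], [0, 0, 0, 0, 0, -5, 80], [0, 0, 0, 0, 0, -5, 80], [0, 0, 0, 0, 0, -5, 80], [0, 0, 0, 0, 0, -5, 20], [0, 0, 0, 0, 0, -2.5, 0], [0, 0, 0, 0, 0, 0, 0], [0, 0, 0, 0, 0, 0, 0]],
  ],
)

```text
t: 62.5
position: [561.1, -75.6, 321.9]
tcp_rot: [-0.0, 0.997, 0.071, -0.0]
ft_force: [0.7, 1.1, -0.4]
width: 0.3
gripper_force: 0.0
```

Run:
```python
from f import *
o=robot.get_obs(); print(o['t'],o['position'].round(1),o['tcp_rot'].round(4))
im,K,W=frame('wrist'); t,_,_=frame('top'); save('w17',np.hstack([cv2.resize(im,(440,275)),cv2.resize(t[140:290,230:430],(340,275))]))
hsv=cv2.cvtColor(im,cv2.COLOR_BGR2HSV)
m=((im.max(2)>50)&(hsv[...,1]<60)).astype(np.uint8)*255; m[240:]=0
M=np.array([585.3,-72.9]);a=np.radians(98.2);ex=np.array([np.cos(a),np.sin(a)]);ey=np.array([-ex[1],ex[0]])
for r in rects(cv2.morphologyEx(m,cv2.MORPH_OPEN,np.ones((3,3))),K,W,34,150):
    d=r[0]-M
    if 35<r[1][0]<60: print(r,'press',(d@ex).round(1),(d@ey).round(1))
x=(im.max(2)<45).astype(np.uint8)*255; x[240:]=0
for r in rects(x,K,W,64,100):
    d=r[0]-M; print('blk64',r,(d@ex).round(1),(d@ey).round(1))
```

```text
62.5 [561.1 -75.6 321.9] [-1.000e-04  9.975e-01  7.130e-02 -4.000e-04]
blk64 (array([434.3, 108.6]), array([41.4, 23.8]), -79.0) 201.2 123.6
blk64 (array([498.5, 118.6]), array([46.8, 26.1]), -81.8) 201.9 58.6
blk64 (array([532.3, -80.7]), array([42.1, 24.5]), -81.8) -0.2 53.6
blk64 (array([562.3, 127.4]), array([47.5, 25.1]), -81.8) 201.5 -5.8
blk64 (array([546.8, 196.2]), array([36. , 29.3]), 8.2) 271.8 -0.3
blk64 (array([626.6, 136.2]), array([45.9, 26.5]), -81.8) 201.1 -70.7
blk64 (array([524.4, 264. ]), array([245.5,  42.2]), 7.7) 342.1 12.2
```

View pics/w17.png

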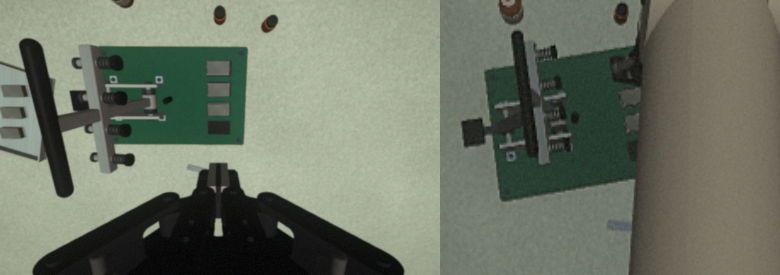

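The picture shows three mounts in a row on the far three marks, and the near mark still black and empty.

Run:
```python
from f import *
im,K,W=frame('wrist'); hsv=cv2.cvtColor(im,cv2.COLOR_BGR2HSV)
M=np.array([585.3,-72.9]);a=np.radians(98.2);ex=np.array([np.cos(a),np.sin(a)]);ey=np.array([-ex[1],ex[0]])
roi=np.zeros(im.shape[:2],np.uint8); roi[80:200,290:345]=255
m=((im.max(2)>50)&(hsv[...,1]<60)).astype(np.uint8)*255&roi
for r in rects(cv2.morphologyEx(m,cv2.MORPH_OPEN,np.ones((3,3))),K,W,34,60):
    d=r[0]-M; print(r,'press',(d@ex).round(1),(d@ey).round(1))
t,K,W=frame('side')
```

```text
(array([565.1, -75.9]), array([47. , 29.2]), -81.8) press -0.1 20.4
(array([606. , -70.6]), array([47.1, 27.7]), -81.8) press -0.7 -20.8
(array([647.2, -64.5]), array([48.2, 28.7]), -81.8) press -0.5 -62.5
```

All three are within 1 mm of their stations. Next is the trigger, pressed from above with closed fingers.

apply_moves(
  motion=[
    [[0, 0, 0, 0.41, -4.62, 0, 0], [0, 0, 0, 0.41, -4.62, 0, 0], [0, 0, 0, 0.41, -4.62, 0, 0], [0, 0, 0, 0.41, -4.62, 0, 0], [0, 0, 0, 0.41, -4.62, 0, 0], [0, 0, 0, 0.41, -4.62, 0, 0], [0, 0, 0, 0, 0, 0, 0], [0, 0, 0, 0, 0, 0, 0]],
  ],
)

```text
t: 63.7
position: [546.5, 201.6, 321.3]
tcp_rot: [0.001, 0.997, 0.071, -0.001]
ft_force: [0.8, -0.4, 0.2]
width: 0.2
gripper_force: 0.0
```

apply_moves(
  motion=[
    [[0, 0, 0, 0, 0, 4, 0], [0, 0, 0, 0, 0, 4, 0], [0, 0, 0, 0, 0, 4, 0], [0, 0, 0, 0, 0, 4, 0], [0, 0, 0, 0, 0, 4, 0], [0, 0, 0, 0, 0, 2, 0], [0, 0, 0, 0, 0, 0, 0], [0, 0, 0, 0, 0, 0, 0]],
  ],
)

```text
t: 64.7
position: [547.8, 201.3, 103.2]
tcp_rot: [0.0, 0.998, 0.071, 0.001]
ft_force: [-0.3, -0.1, -0.2]
width: -0.3
gripper_force: 0.0
```

Run:
```python
from f import *
o=robot.get_obs(); print(o['t'],o['position'].round(1),o['ft_force'].round(1))
im,K,W=frame('wrist'); save('w18',im)
```

```text
64.7 [547.8 201.3 103.2] [-0.3 -0.1 -0.2]
```

View pics/w18.png

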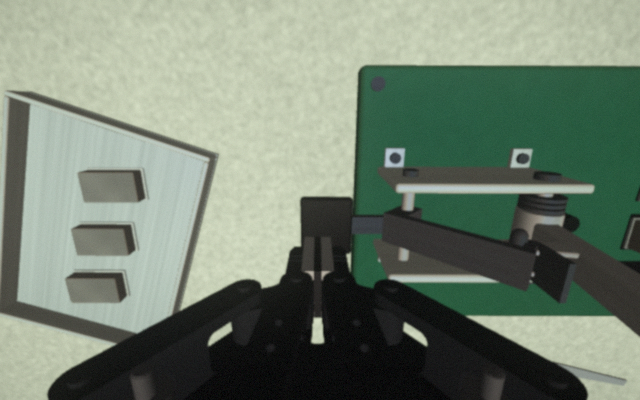

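The closed fingertips at (317,262) are over the trigger pad, which spans columns 302 to 352. The three finished mounts in the tray are flat. Pressing now.

apply_moves(
  motion=[
    [[0, 0, 0, 0, 0, 2, 0], [0, 0, 0, 0, 0, 1.5, 0], [0, 0, 0, 0, 0, 0.4, 0], [0, 0, 0, 0, 0, 0.4, 0], [0, 0, 0, 0, 0, 0.4, 0], [0, 0, 0, 0, 0, 0.3, 0]],
  ],
)

```text
t: 65.5
position: [547.7, 202.4, 52.9]
tcp_rot: [-0.0, 0.997, 0.071, 0.001]
ft_force: [-0.0, -0.4, 2.6]
width: 0.2
gripper_force: 1.0
```

apply_moves(
  motion=[
    [[0, 0, 0, 0, 0, 0.2, 0], [0, 0, 0, 0, 0, 0, 0], [0, 0, 0, 0, 0, -2, 0], [0, 0, 0, 0, 0, -5, 0], [0, 0, 0, 0, 0, -5, 0], [0, 0, 0, 0, -3, -5, 0], [0, 0, 0, 0, -4, -5, 0], [0, 0, 0, 0, 0, -4, 0]],
  ],
)

```text
t: 66.5
position: [534.8, 275.1, 312.4]
tcp_rot: [-0.002, 0.997, 0.075, 0.0]
ft_force: [0.3, -1.0, -0.3]
width: 0.1
gripper_force: 0.0
```

apply_moves(
  motion=[
    [[0, 0, 0, 0, 0, 0, 0], [0, 0, 0, 0, 0, 0, 0], [0, 0, 0, 0, 0, 0, 0], [0, 0, 0, 0, 0, 0, 0], [0, 0, 0, 0, 0, 0, 0], [0, 0, 0, 0, 0, 0, 0]],
  ],
)

```text
t: 67.25
position: [536.8, 270.4, 308.7]
tcp_rot: [0.0, 0.997, 0.071, -0.0]
ft_force: [0.4, 0.1, -0.0]
width: -0.0
gripper_force: 0.0
```

Run:
```python
from f import *
o=robot.get_obs(); print(o['t'],o['position'].round(1),o['ft_force'].round(1))
im,K,W=frame('wrist'); s,_,_=frame('side'); save('w19',np.vstack([im[:240],cv2.resize(s[100:300,160:440],(490,350))[:, :].copy() if 0 else cv2.resize(s[140:290,200:440],(640,355))[:355]]))
```

```text
67.25 [536.8 270.4 308.7] [ 0.4  0.1 -0. ]
```

View pics/w19.png

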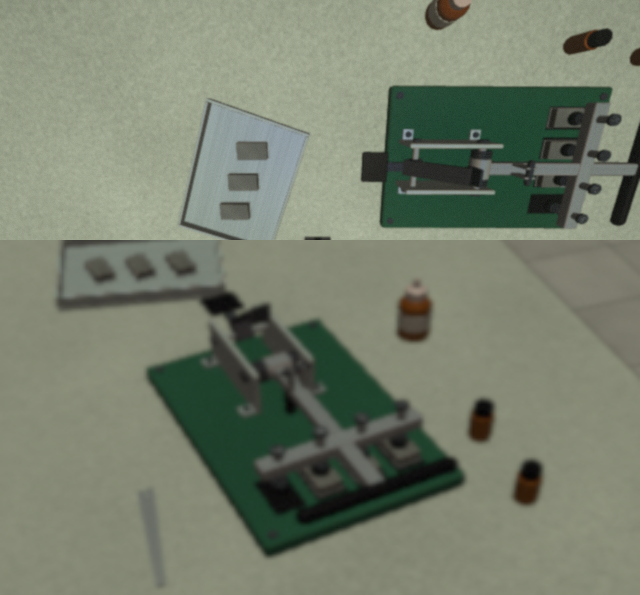

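The arm is down and clamps the three mounts at their stations. Three finished mounts lie in the tray, and the bystanders are undisturbed. Handing in.

```bash
python3 -c "
from workcell import robot
print(robot.job_done())"
```

```text
the job is handed in; nothing more can be done
None
```

I reloaded the press and handed the job in at 67 s. The pictures show the arm down on three fresh mounts, each within 1 mm of its station before the snap, and three finished mounts flat in the tray; the hand-in gave no verdict.

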